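Refit the bearing covers and strap-guide clips of a strap machine

TASK

Finish servicing the strap machine on the leather bench: set every loose steel cover on a bearing housing of its own and press it fully home with the seating tool, not with the bare fingers, until it clicks level under the three sprung jaws. Snap every loose black spring clip down over the round guide bar, upright, until it has sprung right past the bar's widest point, and leave the seating tool standing upright on its cork pad. Do not disturb the jar, the thread spool or the cup.

Things in the scene. Friction and masses are not known exactly. Their poses are not given: they have to be found in the camera images.
- machine: Fixed strap machine: grey base plate 170 (x) x 340 (y) x 14 mm thick with four upright aluminium bearing housings and a steel guide bar. Origin: centre of the underside of the base, on the bench. x points from the housing row to the guide bar, y along the guide bar and along the row, z up.
- seat1 (a point): The centre of the flat seat face, 34 mm above the bench, of bearing housing 1 of 4 (diameter 64 mm, in a row along the machine's y, 80 mm apart). Same axes as the machine. All four alike: three sprung jaws stand round the seat, at 180 and +-60 degrees from the machine's x. Their round noses (radius 4 mm, centred 12.7 mm above the seat face) leave a 39 mm opening and give way outwards up to 10 mm.
- seat2 (a point): The centre of the flat seat face, 34 mm above the bench, of bearing housing 2 of 4 (diameter 64 mm, in a row along the machine's y, 80 mm apart). Same axes as the machine. A cover let go on the jaws centres itself and rests with its underside about 11 mm above the seat face; pressed squarely with some 6 to 12 N it clicks past them (from about 4 mm) and sits flat on the seat face.
- seat3 (a point): The centre of the flat seat face, 34 mm above the bench, of bearing housing 3 of 4 (diameter 64 mm, in a row along the machine's y, 80 mm apart). Same axes as the machine. As housing 1.
- seat4 (a point): The centre of the flat seat face, 34 mm above the bench, of bearing housing 4 of 4 (diameter 64 mm, in a row along the machine's y, 80 mm apart). Same axes as the machine. As housing 1.
- bar_mid (a point): Middle of the guide bar's axis, 62 mm above the bench. Round steel bar of diameter 20 mm along the machine's y, 90 mm from the housing row (in x), free for 153 mm each side of this point, then a grey post 50 mm high standing on the base. Same axes as the machine.
- cover1: Loose steel bearing cover, 0.16 kg, may be absent: a disc 46 mm across and 12.5 mm thick with bevelled edges (underside 32 mm across, widest 7 to 8.5 mm up, upper face 38 mm across), with a round boss on top, 20 mm across, from 12.5 to 30 mm above the underside. Origin: centre of the underside; z up through the boss. Grip it by the boss. Any cover fits any housing.
- cover2: Loose steel bearing cover, 0.16 kg, may be absent: a disc 46 mm across and 12.5 mm thick with bevelled edges (underside 32 mm across, widest 7 to 8.5 mm up, upper face 38 mm across), with a round boss on top, 20 mm across, from 12.5 to 30 mm above the underside. Origin: centre of the underside; z up through the boss. Grip it by the boss. Any cover fits any housing.
- cover3: Loose steel bearing cover, 0.16 kg, may be absent: a disc 46 mm across and 12.5 mm thick with bevelled edges (underside 32 mm across, widest 7 to 8.5 mm up, upper face 38 mm across), with a round boss on top, 20 mm across, from 12.5 to 30 mm above the underside. Origin: centre of the underside; z up through the boss. Grip it by the boss. Any cover fits any housing.
- cover4: Loose steel bearing cover, 0.16 kg, may be absent: a disc 46 mm across and 12.5 mm thick with bevelled edges (underside 32 mm across, widest 7 to 8.5 mm up, upper face 38 mm across), with a round boss on top, 20 mm across, from 12.5 to 30 mm above the underside. Origin: centre of the underside; z up through the boss. Grip it by the boss. Any cover fits any housing.
- clip1: Loose black plastic spring clip, 0.12 kg, may be absent, standing on its legs; all are alike. Origin: centre of its underside; z up; y is to lie along the guide bar, either way round. Grip tab on top 14 (x) x 24 (y) mm, 30 to 54 mm up; under it a bridge 34 x 24 mm, 20 to 30 mm up; two sprung legs below with round inward noses centred 4 mm up, 13 mm apart.
- clip2: Loose black plastic spring clip, 0.12 kg, may be absent, standing on its legs; all are alike. Origin: centre of its underside; z up; y is to lie along the guide bar, either way round. Set on the bar its origin is about 5 mm above the bar's axis; pushed down with 5 to 10 N it snaps, the bridge on the bar and the origin 10 mm below the axis. Any place between the posts will do.
- clip3: Loose black plastic spring clip, 0.12 kg, may be absent, standing on its legs; all are alike. Origin: centre of its underside; z up; y is to lie along the guide bar, either way round. As the others.
- seater: Seating tool, about 0.25 kg, standing upright: flat round steel foot 42 mm across and 16 mm high, with a round wooden handle 25 mm across on it, up to 78 mm above the underside. Origin: centre of the foot's flat underside; z up along the handle.
- pad_mid (a point): Centre of the top face of the square cork pad (130 x 130 x 4 mm, fixed on the bench) on which the seating tool stands, 4 mm above the bench.
- glue_jar: Bystander: glue jar with black cap, 60 mm across, 85 mm high, origin at the centre of its underside. Leave alone.
- spool: Bystander: wooden thread spool, 50 mm across, 60 mm high, origin at the centre of its underside. Leave alone.
- punch_cup: Bystander: dark steel cup, 70 mm across, 80 mm high, origin at the centre of its underside. Leave alone.
There are look-alikes about, which are no part of the job. What is shaped like the cover1 but purple is not meant.

How it is judged:
By the outcome, as a careful person would: the job done as asked, in the order asked, and still so for the second after the job is handed in, with the robot touching nothing.
Of cover1, cover2, cover3, cover4 only 3 to 4 are there at a start; the rules pass over those that are not, and their reading is None.
Of clip1, clip2, clip3 only 2 to 3 are there at a start; the rules pass over those that are not, and their reading is None.
At some moment in a run one of seater may be knocked a few centimetres aside while the robot is not near it.
Once in a run the grip may slacken for a moment while it holds something.
It also fails if it takes over 210 s, if anything falls off the work surface, if the arm or the gripper's body presses on something with over 40 N, if the wrist force passes 120 N, or if a joint passes its speed limit or range.

ROBOT

A 6-joint arm with a two-finger parallel gripper is mounted at the origin on the work surface. World frame = base frame: x ahead of the robot, y to its left, z up, the work surface at z = 0. Lengths are in m, angles in rad, forces in N, time in s.
With the tool pointing down it reaches from about 0.275 to 0.725 m from the base axis. Payload 15.9 kg.
Tool frame: the origin (TCP) lies midway between the tips of the shut fingers; the grasp point (between the pads) lies 19 mm behind it; x points along the fingers, y is the direction in which the jaws open and shut, and the axes are right-handed (so a half turn about x gives the same grasp; the last joint's range is limited). The gripper opens to 85 mm and grips with 20 to 120 N. Pads are 22 mm wide; open, the fingers measure 114 mm over their backs; the gripper's body (76 mm by 85 mm) begins 54 mm behind the grasp point. The pads swing forward as they close: fully open they stand 13 mm farther back than shut.
Start: joints at [-1.226, 0.213, -0.034, 1.323, 0, 1.571], TCP at [0.169, -0.471, 0.231] pointing down, gripper open.
Joint ranges: [-2.98, 2.98], [-0.74, 1.72], [-1.14, 1.35], [-2.1, 2.04], [-1.57, 1.44], [-3.14, 3.14]. Speed limits (rad/s): [1.89, 1.89, 2.39, 2.57, 3.14, 3.14].

INTERFACE

Orientations are given as a unit quaternion [x, y, z, w].
In Python, from bench import robot gives the robot as it stands.
- The arm moves only by the shell command python3 -m inch 'ROWS' [FORCE]. ROWS is JSON, a list that holds one entry, the list of rows, each a list of 7 numbers: the shift along the tool's x, y, z in m, then the turn, a rotation vector about the tool's x, y, z in rad, then the closure, from 0 (fully open) to 1 (shut). In form: [[[dx, dy, dz, wx, wy, wz, gripper], ...]]. A call has exactly 5 rows; each row shifts and turns the commanded pose from where the row before left it, along the tool's axes as they then stand; what a row does not reach is not made up. A row lasts 1/12 s, in which the tool goes at most 41.7 mm and 7.16 degrees, less where a joint would pass 70% of its speed; a pose out of reach is approached as far as the arm can. A call with a gripper value outside its range is refused whole. The fingers move at their own pace and stop on an object; FORCE is the grip in N (left out, the last holds). Time passes only in rows, so rows that do not move let the fingers close, or fill a call up. It gives the time, the measured TCP pose, the force and the opening at its end, in the units of the state.
- robot.observe(): the state, without advancing time (a new reading comes with each control period).
- robot.capture(name): name is "side" or "top" or "wrist"; returns a dict with "img" (384x512x3 uint8, blue, green, red), "depth" (384x512 float32, m along the optical axis (not along the pixel's ray), 0 where there is no reading), "fx", "fy", "cx", "cy" (pixels), "rvec" (rotation vector, rad) and "tvec" (3), from world to camera coordinates, as OpenCV has them; the wrist camera has in their place "mount" (4x4, takes a point from camera to tool coordinates, whose origin is the TCP and whose axes are the tool frame's). Camera axes: x right, y down, z forward; pixel columns grow to the right and rows downward; lengths in m; the calibration is good to about 2 mm. A picture is of the moment at which its call begins: read the wrist's pose just before it.
- robot.hand_in(): hands the job in, once; it reports no verdict.
The state is a dict: "t": time; "q": joint angles; "qd": joint speeds; "effort": joint torques, N m; "position": TCP position; "eef_rot": TCP orientation; "ft_force": force on the tool from outside, world axes, zero at the start; "wrist_torque": the same for the moment, N m; "opening": opening from 0.0 (shut) to 1.0 (fully open).
Only numpy, scipy, OpenCV 4.12 (cv2) and the standard library are available. Lean on these libraries where they do the work, as an engineer would, in place of code of your own. Each camera call takes 0.05 s, during which the arm holds its last target. There are 200 camera calls.

## Working session

There is one attempt and no reset: what is moved stays moved. The work goes in short steps, Python scripts to look and compute and a shell command to move; the robot and the scene stay as the last step left them, time stands still between calls to the robot, and variables do not carry over. Pictures are saved under pics/ and viewed, about 12 in all and at most 16, crops included, and the job is handed in when it is done.

```bash
ls; mkdir -p pics; cat > h.py <<'E'
import numpy as np, cv2, json
from scipy.spatial.transform import Rotation as R
from bench import robot
def pts(c):
    d=c["depth"]; v,u=np.mgrid[:d.shape[0],:d.shape[1]]
    P=np.stack([(u-c["cx"])/c["fx"]*d,(v-c["cy"])/c["fy"]*d,d],-1)
    if "mount" in c:
        M=np.array(c["mount"]); s=c["s"]; W=P@M[:3,:3].T+M[:3,3]
        W=W@R.from_quat(s["eef_rot"]).as_matrix().T+np.array(s["position"])
    else:
        Rm=R.from_rotvec(np.ravel(c["rvec"])).as_matrix(); W=(P-np.ravel(c["tvec"]))@Rm
    W[d==0]=np.nan
    return W
def cap(n):
    s=robot.observe(); c=dict(robot.capture(n)); c["s"]=s; return c
E
python3 - <<'E'
from h import *
s=robot.observe(); print({k:np.round(v,3).tolist() for k,v in s.items()})
c=cap("top"); cv2.imwrite("pics/top0.png",cv2.resize(c["img"],(800,600))); 
W=pts(c); np.savez("top0.npz",W=W,img=c["img"])
print(-R.from_rotvec(np.ravel(c["rvec"])).as_matrix().T@np.ravel(c["tvec"]), c["fx"])
c=cap("side"); cv2.imwrite("pics/side0.png",c["img"])
E
```

```text
pics
{'t': 0.0, 'q': [-1.226, 0.213, -0.035, 1.323, 0.0, 1.571], 'qd': [0.001, -0.0, 0.0, 0.0, 0.001, -0.001], 'effort': [0.003, -68.616, 48.712, 0.017, 0.0, -0.0], 'position': [0.169, -0.47, 0.231], 'eef_rot': [-0.697, -0.122, 0.697, -0.121], 'ft_force': [-0.606, -0.061, 1.083], 'wrist_torque': [0.006, -0.0, 0.026], 'opening': 0.999}
[ 0.40475298 -0.01076189  1.22081924] 431.29229161997694
```

View pics/top0.png

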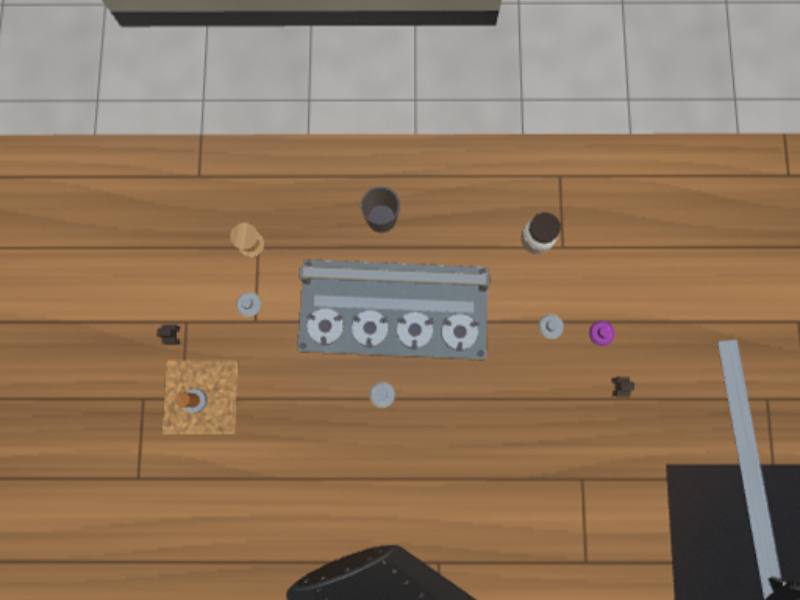

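View pics/side0.png

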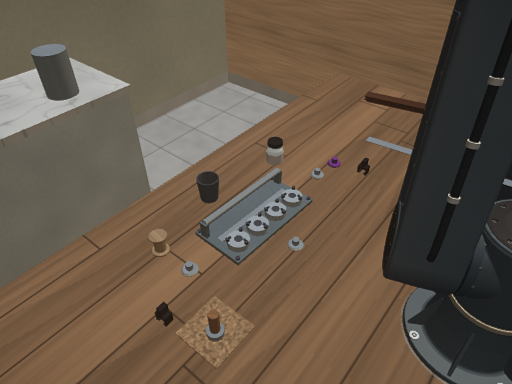

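```bash
python3 - <<'E'
from h import *
z=np.load("top0.npz"); W=z["W"]; img=z["img"]
hsv=cv2.cvtColor(img,cv2.COLOR_BGR2HSV)
m=((W[...,2]>0.008)&(W[...,0]>0.2)&(W[...,0]<0.75)).astype(np.uint8)
n,l,st,ce=cv2.connectedComponentsWithStats(m)
for i in range(1,n):
    if st[i,4]<25: continue
    p=W[l==i]; h=p[:,2].max(); t=p[p[:,2]>h-0.008]; lo=p[p[:,2]<0.02]
    print(st[i,4],np.round(ce[i]*1.5625),"h%.3f"%h,"top",np.round(np.median(t,0),3),"all",np.round((np.nanmin(p,0)+np.nanmax(p,0))/2,3),"ext",np.round(np.ptp(p,axis=0),3),hsv[l==i].mean(0).round())
# bar line and machine
p=W[(W[...,2]>0.066)&(W[...,2]<0.078)&(W[...,0]>.4)&(W[...,0]<.62)&(abs(W[...,1])<.2)]
f=cv2.fitLine(p[:,:2].astype(np.float32),cv2.DIST_HUBER,0,.01,.01).ravel();print("bar",f,len(p),p[:,1].min(),p[:,1].max())
cv2.imwrite("pics/crop0.png",cv2.resize(img[150:260,80:420],None,fx=2.35,fy=2.35,interpolation=2))
# seats: 4 faces height ~.034
m=((abs(W[...,2]-.034)<.004)&(W[...,0]>.3)&(W[...,0]<.6)).astype(np.uint8)
n,l,st,ce=cv2.connectedComponentsWithStats(m)
for i in range(1,n):
    if st[i,4]>100:
        p=W[l==i];print(st[i,4],ce[i],np.round(np.mean(p,0),4),np.round((p.min(0)+p.max(0))/2,4),np.round(np.ptp(p,axis=0),3))
E
```

```text
424 [539. 236.] h0.090 top [ 0.733 -0.253  0.085] all [ 0.729 -0.251  0.05 ] ext [0.042 0.057 0.082] [15. 50. 99.]
44 [380. 225.] h0.084 top [0.749 0.036 0.08 ] all [0.747 0.035 0.062] ext [0.004 0.033 0.043] [52. 41. 66.]
269 [244. 238.] h0.066 top [0.729 0.278 0.061] all [0.728 0.279 0.037] ext [0.044 0.048 0.058] [ 16. 108. 168.]
7036 [393. 309.] h0.079 top [0.656 0.01  0.072] all [0.607 0.014 0.043] ext [0.183 0.344 0.071] [ 98.  29. 142.]
193 [248. 304.] h0.035 top [0.616 0.277 0.03 ] all [0.614 0.278 0.022] ext [0.046 0.044 0.027] [ 84.  27. 157.]
184 [550. 326.] h0.034 top [ 0.573 -0.271  0.03 ] all [ 0.575 -0.271  0.021] ext [0.043 0.043 0.025] [ 87.  27. 154.]
174 [601. 333.] h0.034 top [ 0.562 -0.364  0.03 ] all [ 0.562 -0.363  0.021] ext [0.04  0.043 0.026] [147. 138. 151.]
142 [167. 334.] h0.059 top [0.557 0.414 0.054] all [0.558 0.413 0.034] ext [0.035 0.026 0.051] [11. 66. 65.]
132 [622. 386.] h0.058 top [ 0.464 -0.391  0.053] all [ 0.465 -0.39   0.035] ext [0.031 0.025 0.048] [11. 66. 68.]
200 [380. 395.] h0.036 top [0.452 0.032 0.03 ] all [0.451 0.034 0.022] ext [0.042 0.042 0.028] [ 88.  28. 158.]
234 [191. 400.] h0.088 top [0.439 0.365 0.083] all [0.44  0.367 0.049] ext [0.041 0.044 0.079] [ 46.  95. 142.]
2383 [384. 578.] h0.616 top [ 0.256 -0.064  0.614] all [0.228 0.021 0.4  ] ext [0.057 0.179 0.432] [41. 27. 45.]
107 [786. 594.] h0.404 top [ 0.205 -0.457  0.399] all [ 0.204 -0.462  0.383] ext [0.008 0.035 0.042] [94. 20. 27.]Traceback (most recent call last):
  File "<stdin>", line 12, in <module>
cv2.error: OpenCV(4.12.0) /io/opencv/modules/imgproc/src/linefit.cpp:50: error: (-215:Assertion failed) count > 0 in function 'fitLine2D_wods'
```

```bash
python3 - <<'E'
from h import *
z=np.load("top0.npz"); W=z["W"]; img=z["img"]
p=W[(W[...,2]>0.066)&(W[...,2]<0.082)&(W[...,0]>.6)&(W[...,0]<.7)&(abs(W[...,1]-.01)<.155)]
f=cv2.fitLine(p[:,:2].astype(np.float32),cv2.DIST_HUBER,0,.01,.01).ravel();print("bar",f,len(p),p[:,1].min(),p[:,1].max(),np.percentile(p[:,2],[50,90,99]))
cv2.imwrite("pics/crop0.png",cv2.resize(img[160:240,180:320],None,fx=5,fy=5,interpolation=2))
m=((abs(W[...,2]-.035)<.006)&(W[...,0]>.5)&(W[...,0]<.62)&(abs(W[...,1]-.01)<.17)).astype(np.uint8)
n,l,st,ce=cv2.connectedComponentsWithStats(m)
for i in range(1,n):
    if st[i,4]>100:
        p=W[l==i];print(st[i,4],ce[i],np.round(np.mean(p,0),4),np.round((p.min(0)+p.max(0))/2,4),np.round(np.ptp(p,axis=0),3))
# base rectangle
m=((abs(W[...,2]-.015)<.011)&(W[...,2]>.006)&(W[...,0]>.5)&(W[...,0]<.71)&(abs(W[...,1]-.01)<.2))
p=W[(W[...,2]>.006)&(W[...,0]>.5)&(W[...,0]<.71)&(abs(W[...,1]-.01)<.2)]
print(cv2.minAreaRect(p[:,:2].astype(np.float32)))
print("bench z",np.nanmedian(W[300:320,100:400,2]))
E
```

```text
bar [0.04282162 0.99908274 0.65536886 0.01196372] 718 -0.14498388781507315 0.16494033006948788 [0.07088736 0.07391395 0.07611613]
366 [207.41530055 208.62295082] [0.5712 0.1343 0.0344] [0.5718 0.1344 0.0344] [0.06  0.064 0.011]
365 [236.10958904 209.81643836] [0.5679 0.0545 0.0343] [0.568  0.0548 0.0349] [0.062 0.061 0.012]
372 [264.89516129 210.9327957 ] [ 0.5647 -0.0254  0.0344] [ 0.5632 -0.0258  0.035 ] [0.066 0.061 0.012]
375 [293.752      212.22666667] [ 0.5611 -0.1054  0.0342] [ 0.5602 -0.106   0.035 ] [0.065 0.061 0.012]
((0.6083897948265076, 0.012583956122398376), (0.4003046751022339, 0.20340707898139954), 82.66947174072266)
bench z 0.0001771347971220167
```

View pics/crop0.png

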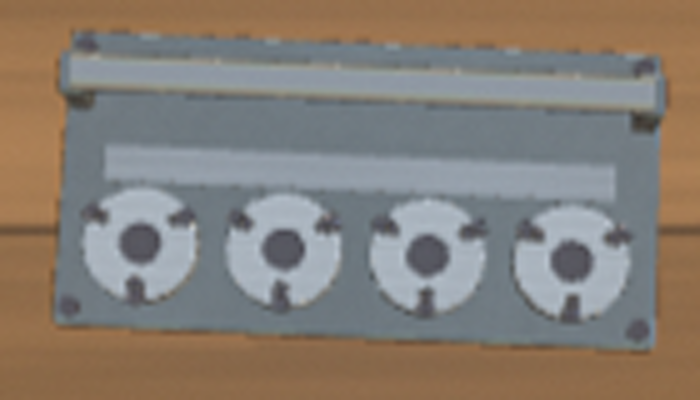

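```bash
cat >> h.py <<'E'
A=-0.042; O=np.array([0.5662,0.0145,0]); MR=R.from_euler('z',A).as_matrix()
def m(p): return (np.asarray(p)-O)@MR
def w(tag=""):
    s=robot.observe(); T=MR.T@R.from_quat(s["eef_rot"]).as_matrix()
    print(tag,"t%.1f"%s["t"],"M",np.round(m(s["position"])*1000,1),"toolx",T[:,0].round(3),"y",T[:,1].round(3),"z",T[:,2].round(3),"F",np.round(s["ft_force"],1),"open %.3f"%s["opening"],"q6 %.2f"%s["q"][5])
def go(x,y,z):
    "mm target in machine axes -> tool-axis shift"
    s=robot.observe(); T=MR.T@R.from_quat(s["eef_rot"]).as_matrix()
    print("shift",((np.array([x,y,z])/1000-m(s["position"]))@T).round(4))
E
python3 - <<'E'
from h import *
w()
Z=np.load("top0.npz");W=Z["W"]
for n,p in dict(cA=(.615,.278,.03),cB=(.574,-.271,.03),cC=(.4515,.033,.03),purple=(.562,-.364,.03),kL=(.557,.414,.05),kR=(.464,-.391,.05),seat=(.44,.366,.08)).items(): print(n,(m(p)*1000).round())
for nm,c in (("kL",(.557,.414)),("kR",(.464,-.391))):
    p=W[(W[...,2]>.044)&(abs(W[...,0]-c[0])<.03)&(abs(W[...,1]-c[1])<.03)]; q=m(p)[:,:2].astype(np.float32)*1000
    print(nm,len(p),cv2.minAreaRect(q))
    p=W[(W[...,2]>.012)&(abs(W[...,0]-c[0])<.035)&(abs(W[...,1]-c[1])<.035)]; q=m(p)[:,:2].astype(np.float32)*1000
    print(nm,len(p),cv2.minAreaRect(q))
im=Z["img"]; cr=[cv2.resize(im[y-25:y+25,x-25:x+25],(260,260),interpolation=2) for x,y in ((107,214),(399,247),(159,195),(353,209),(244,253),(123,256))]
cv2.imwrite("pics/crops.png",np.vstack([np.hstack(cr[:3]),np.hstack(cr[3:])]))
c=cap("wrist"); np.set_printoptions(suppress=True,precision=3); print(np.array(c["mount"]),c["fx"])
E
```

```text
t0.1 M [-376.6 -501.   230.9] toolx [-0.     0.001 -1.   ] y [ 0.377 -0.926 -0.001] z [-0.926 -0.377  0.   ] F [-0.3  0.4  0.7] open 1.002 q6 1.57
cA [ 38. 265.  30.]
cB [  20. -285.   30.]
cC [-115.   14.   30.]
purple [  12. -378.   30.]
kL [-26. 399.  50.]
kR [ -85. -409.   50.]
seat [-141.  346.   80.]
kL 56 ((-24.617464065551758, 398.71026611328125), (14.584555625915527, 25.78377342224121), 6.2350053787231445)
kL 137 ((-25.412784576416016, 398.58062744140625), (33.985267639160156, 25.76687240600586), 5.115427494049072)
kR 49 ((-84.74002075195312, -407.72698974609375), (11.055580139160156, 23.605928421020508), 2.135629892349243)
kR 130 ((-84.7046890258789, -408.3009948730469), (31.00981330871582, 24.755107879638672), 2.006730318069458)
[[ 0.    -0.289  0.957 -0.143]
 [ 1.    -0.    -0.     0.001]
 [ 0.     0.957  0.289 -0.074]
 [ 0.     0.     0.     1.   ]] 288.1561040510172
```

View pics/crops.png

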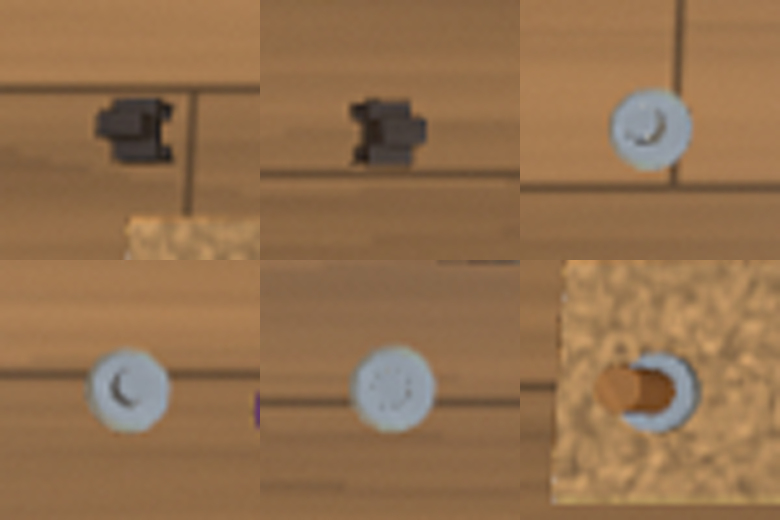

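```bash
python3 -m inch '[[[0,0,0,-0.125,0,0,0],[0,0,0,-0.125,0,0,0],[0,0,0,-0.125,0,0,0],[0,0,0,-0.125,0,0,0],[0,0,0,-0.125,0,0,0]]]' 60
python3 -m inch '[[[0,0,0,-0.125,0,0,0],[0,0,0,-0.125,0,0,0],[0,0,0,-0.125,0,0,0],[0,0,0,-0.125,0,0,0],[0,0,0,-0.059,0,0,0]]]'
python3 - <<'E'
from h import *
w(); go(20,-285,130)
Z=np.load("top0.npz");W=m(Z["W"])*1000
for y in (-120,-40,40,120):
    k=np.hypot(W[...,0],W[...,1]-y)<32; print(y,np.nanmax(W[k][:,2]))
E
```

```text
t: 0.57
position: [0.169, -0.4704, 0.2311]
eef_rot: [0.625, 0.332, -0.625, 0.331]
ft_force: [0.1, -0.4, 0.4]
opening: 0.999
t: 0.98
position: [0.169, -0.4704, 0.2311]
eef_rot: [0.509, 0.491, -0.509, 0.491]
ft_force: [1.3, -0.1, -0.1]
opening: 1.002
 t1.0 M [-376.5 -501.2  231.1] toolx [-0.  0. -1.] y [ 1.     0.007 -0.   ] z [ 0.007 -1.    -0.   ] F [ 1.3 -0.1 -0.1] open 1.002 q6 0.38
shift [ 0.1011  0.3981 -0.2132]
-120 55.94647199942334
-40 52.29288914465027
40 56.28549543778602
120 52.40843958165869
```

```bash
python3 -m inch '[[[0.010,0.040,-0.021,0,0,0.0,0],[0.010,0.040,-0.021,0,0,0,0],[0.010,0.040,-0.021,0,0,0,0],[0.010,0.040,-0.021,0,0,0,0],[0.010,0.040,-0.021,0,0,0,0]]]' >/dev/null
python3 -m inch '[[[0.010,0.040,-0.022,0,0,0.0,0],[0.010,0.040,-0.022,0,0,0,0],[0.010,0.040,-0.022,0,0,0,0],[0.010,0.040,-0.022,0,0,0,0],[0.010,0.038,-0.022,0,0,0,0]]]' >/dev/null
python3 -m inch '[[[0,0,0,0.007,0,0.0,0],[0,0,0,0,0,0,0],[0,0,0,0,0,0,0],[0,0,0,0,0,0,0],[0,0,0,0,0,0,0]]]' >/dev/null
cat >> h.py <<'E'
def blob(c,x,y,r,zlo,zhi):
    "median/centre in machine mm of points within r of x,y and height band"
    W=m(pts(c))*1000; k=(np.hypot(W[...,0]-x,W[...,1]-y)<r)&(W[...,2]>zlo)&(W[...,2]<zhi); p=W[k]
    if len(p)<5: print("none"); return
    (cx,cy),rr=cv2.minEnclosingCircle(p[:,:2].astype(np.float32))
    print(len(p),"mean",p.mean(0).round(1),"mid",((np.percentile(p,2,0)+np.percentile(p,98,0))/2).round(1),"ext",np.ptp(p,axis=0).round(1),"circ",round(cx,1),round(cy,1),round(rr,1),"zmed",np.median(p[:,2]).round(1), "rect",cv2.minAreaRect(p[:,:2].astype(np.float32)))
E
python3 - <<'E'
from h import *
w()
c=cap("wrist"); cv2.imwrite("pics/w1.png",c["img"]); c2=cap("top"); cv2.imwrite("pics/top1.png",cv2.resize(c2["img"],(800,600)))
for q in (c,c2):
    blob(q,20,-285,28,24,40); blob(q,20,-285,35,5,40)
E
```

```text
t2.2 M [ -19.3 -308.8  141.9] toolx [ 0. -0. -1.] y [ 1.    -0.008  0.   ] z [-0.008 -1.     0.   ] F [-0.8  0.3  0. ] open 0.996 q6 1.12
388 mean [  20.1 -288.9   30.1] mid [  20.1 -289.2   28.9] ext [19.7 19.5  7.9] circ 20.3 -289.5 9.9 zmed 30.3 rect ((20.34894371032715, -289.35687255859375), (19.1011905670166, 19.148494720458984), 61.06199264526367)
1738 mean [  19.4 -287.6   16.3] mid [  20.1 -289.    20. ] ext [45.8 45.5 25. ] circ 20.5 -289.6 23.0 zmed 12.9 rect ((20.45782470703125, -289.3742980957031), (45.54214859008789, 45.15446090698242), 25.527482986450195)
41 mean [  19.2 -285.4   29.6] mid [  19.3 -284.9   30.3] ext [17.9 17.7  9.7] circ 19.1 -285.3 9.5 zmed 29.3 rect ((18.981281280517578, -285.8114013671875), (17.66341781616211, 17.077627182006836), 48.72202682495117)
210 mean [  19.2 -284.3   15. ] mid [  20.7 -285.1   19.3] ext [59.2 53.7 30. ] circ 21.2 -285.7 33.0 zmed 12.3 rect ((18.015592575073242, -283.1445617675781), (53.737274169921875, 58.58955383300781), 88.1111068725586)
```

View pics/w1.png

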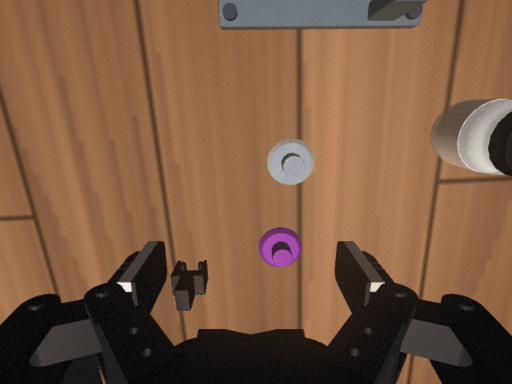

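View pics/top1.png

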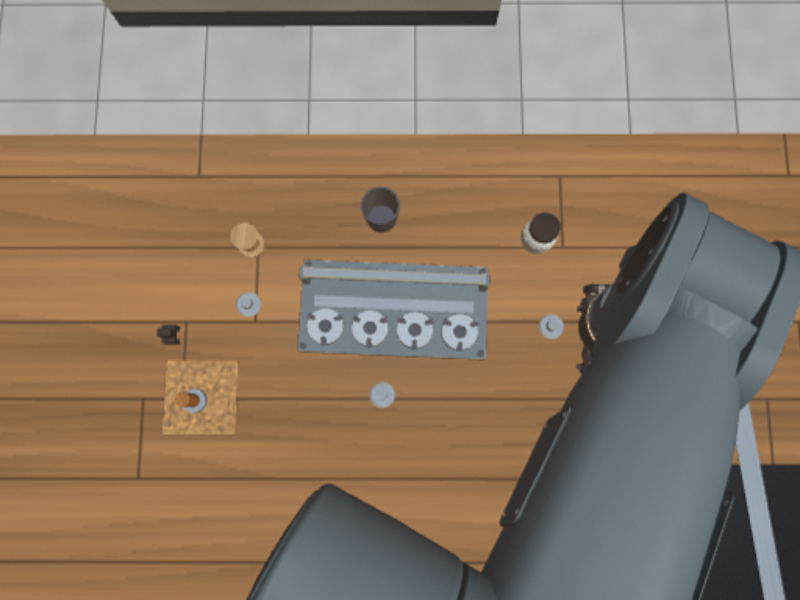

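```bash
python3 -m inch '[[[0.010,0.010,-0.005,-0.008,0,0.0,0],[0.010,0.010,-0.005,0,0,0,0],[0.010,0.010,-0.005,0,0,0,0],[0.010,0.0096,-0.0043,0,0,0,0],[0.010,0,0,0,0,0,0]]]' >/dev/null
python3 -m inch '[[[0.02,0,0,0,0,0,0.4],[0.020,0,0,0,0,0,0.4],[0.020,0,0,0,0,0,0.4],[0.018,0,0,0,0,0,0.4],[0,0,0,0,0,0,0.4]]]' >/dev/null
python3 - <<'E'
from h import *
w(); go(20.3,-289.5,14)
c=cap("wrist"); blob(c,20,-289,28,24,40)
E
```

```text
t3.2 M [  18.7 -287.5    8.8] toolx [-0.006  0.002 -1.   ] y [ 1.     0.001 -0.006] z [ 0.001 -1.    -0.002] F [-0.5  0.3 -0.8] open 0.600 q6 1.17
shift [-0.0052  0.0015  0.002 ]
1940 mean [  20.6 -288.1   30.7] mid [  19.7 -288.6   31.8] ext [52.  23.2 16. ] circ 20.0 -289.0 28.0 zmed 30.4 rect ((19.650081634521484, -288.60992431640625), (23.23785972595215, 51.97038650512695), 89.91261291503906)
```

```bash
python3 -m inch '[[[0,0,0,0,0,0,0.4],[0,0,0,0,0,0,0.4],[0,0,0,0,0,0,0.4],[0,0,0,0,0,0,0.4],[0,0,0,0,0,0,0.4]]]'
python3 - <<'E'
from h import *
w(); go(20.3,-289.0,14)
E
```

```text
t: 3.63
position: [0.5755, -0.275, 0.0141]
eef_rot: [0.51, 0.489, -0.51, 0.49]
ft_force: [-0.1, -0.1, -0.5]
opening: 0.596
 t3.6 M [  21.4 -288.8   14.1] toolx [ 0.001 -0.    -1.   ] y [1.    0.001 0.001] z [ 0.001 -1.     0.   ] F [-0.1 -0.1 -0.5] open 0.596 q6 1.17
shift [ 0.0001 -0.0011  0.0002]
```

```bash
python3 -m inch '[[[0,-0.001,0,0,0,0,1],[0,0,0,0,0,0,1],[0,0,0,0,0,0,1],[0,0,0,0,0,0,1],[0,0,0,0,0,0,1]]]' 70
python3 -m inch '[[[0,0,0,0,0,0,1],[0,0,0,0,0,0,1],[-0.01,0,0,0,0,0,1],[-0.02,0,0,0,0,0,1],[-0.02,0,0,0,0,0,1]]]'
python3 -m inch '[[[-0.02,0,0,0,0,0,1],[-0.02,0,-0.02,0,0,0,1],[-0.01,-0.01,-0.03,0,0,0,1],[0,-0.01,-0.03,0,0,0,1],[0,0,-0.03,0,0,0,1]]]'
python3 -m inch '[[[0,0,0,0,0,0,1],[0,0,0,0,0,0,1],[0,0,0,0,0,0,1],[0,0,0,0,0,0,1],[0,0,0,0,0,0,1]]]'
python3 - <<'E'
from h import *
w(); go(0,-120,100)
c=cap("wrist"); cv2.imwrite("pics/w2.png",c["img"])
for y in (-120,-40,40): blob(c,0,y,40,28,40)
s=robot.observe(); T=R.from_quat(s["eef_rot"]).as_matrix()
M=np.array(c["mount"]); P=pts(c); tp=(P-np.array(s["position"]))@T*1000
k=(tp[...,0]<16.5)&(tp[...,0]>-30)&(abs(tp[...,1])<25)&(abs(tp[...,2])<30)&(tp[...,0]>-40)
for lo,hi in ((-25,-10),(-6,4),(4,14),(10,17)):
  q=tp[k&(tp[...,0]>lo)&(tp[...,0]<hi)]; print(lo,hi,len(q), q.min(0).round(1) if len(q) else "", q.max(0).round(1) if len(q) else "")
E
```

```text
t: 4.05
position: [0.5744, -0.2749, 0.0137]
eef_rot: [0.51, 0.489, -0.51, 0.49]
ft_force: [-0.7, 0.2, 3.8]
opening: 0.201
t: 4.47
position: [0.5733, -0.2744, 0.0637]
eef_rot: [-0.51, -0.49, 0.51, -0.489]
ft_force: [0.9, -0.1, -1.9]
opening: 0.2
t: 4.88
position: [0.5574, -0.1632, 0.1146]
eef_rot: [0.51, 0.489, -0.51, 0.49]
ft_force: [0.1, 0.1, -1.3]
opening: 0.197
t: 5.3
position: [0.5586, -0.1649, 0.1133]
eef_rot: [-0.51, -0.489, 0.51, -0.489]
ft_force: [-0.3, -0.9, -1.5]
opening: 0.197
 t5.3 M [-1.000e-01 -1.796e+02  1.133e+02] toolx [-0. -0. -1.] y [ 1. -0. -0.] z [-0. -1.  0.] F [-0.3 -0.9 -1.5] open 0.197 q6 1.33
shift [ 0.0133  0.0001 -0.0596]
5149 mean [   0.8 -122.6   34.7] mid [   1.4 -123.2   34.7] ext [62.2 62.9  6.3] circ 1.1 -123.0 32.4 zmed 34.6 rect ((1.184103012084961, -123.57905578613281), (62.973121643066406, 62.01726531982422), 88.08484649658203)
4012 mean [  0.7 -54.7  34.6] mid [  1.4 -57.1  34.6] ext [65.5 36.2 12. ] circ -0.2 -46.7 32.9 zmed 34.7 rect ((-0.2589759826660156, -57.61817932128906), (65.5219497680664, 35.94606018066406), 0.4289429485797882)
none
-25 -10 2102 [-25.  -21.3 -10.9] [-10.   23.   12.3]
-6 4 1782 [ -6.  -21.2 -22.2] [ 4. 23. 22.]
4 14 293 [  4.  -22.1 -22.4] [ 7.3 23.2 22.9]
10 17 0
```

View pics/w2.png

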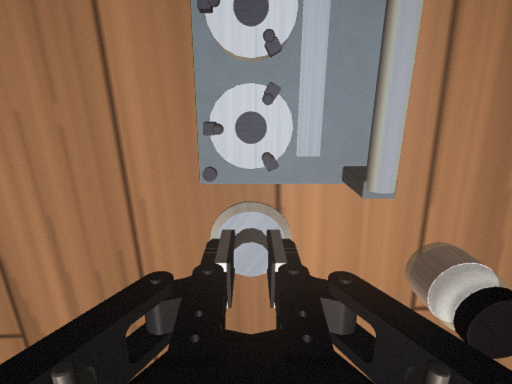

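```bash
python3 -m inch '[[[0,0.001,-0.015,0,0,0,1],[0,0,-0.015,0,0,0,1],[0.0,0,-0.015,0,0,0,1],[0.01,0,-0.012,0,0,0,1],[0.01,0,0,0,0,0,1]]]'
python3 -m inch '[[[0.01,0,0,0,0,0,1],[0.005,0,0,0,0,0,1],[0,0,0,0,0,0,1],[0,0,0,0,0,0,1],[0,0,0,0,0,0,1]]]'
python3 -m inch '[[[0.005,0,0,0,0,0,1],[0.005,0,0,0,0,0,1],[0.005,0,0,0,0,0,1],[0.003,0,0,0,0,0,1],[0,0,0,0,0,0,1]]]'
python3 -m inch '[[[0,0,0,0,0,0,1],[0,0,0,0,0,0,1],[0,0,0,0,0,0,1],[0,0,0,0,0,0,1],[0,0,0,0,0,0,1]]]'
python3 -c "
from h import *
w()"
```

```text
t: 5.77
position: [0.5624, -0.1058, 0.0928]
eef_rot: [0.51, 0.49, -0.51, 0.49]
ft_force: [-0.7, -0.0, -1.6]
opening: 0.197
t: 6.18
position: [0.5621, -0.1077, 0.0786]
eef_rot: [0.51, 0.489, -0.51, 0.49]
ft_force: [0.1, 0.1, -1.8]
opening: 0.202
t: 6.6
position: [0.5614, -0.1071, 0.0595]
eef_rot: [-0.51, -0.49, 0.51, -0.489]
ft_force: [-1.0, -0.8, -1.2]
opening: 0.2
t: 7.02
position: [0.5621, -0.1071, 0.0605]
eef_rot: [0.51, 0.49, -0.51, 0.49]
ft_force: [-0.4, 0.4, -1.5]
opening: 0.196
 t7.0 M [   1.  -121.7   60.5] toolx [ 0.  0. -1.] y [1.    0.001 0.   ] z [ 0.001 -1.    -0.   ] F [-0.4  0.4 -1.5] open 0.196 q6 1.42
```

```bash
python3 -m inch '[[[0.0015,0,0,0,0,0,1],[0,0,0,0,0,0,1],[0,0,0,0,0,0,0.65],[0,0,0,0,0,0,0.6],[0,0,0,0,0,0,0.6]]]'
python3 -m inch '[[[0,0,0,0,0,0,0.6],[0,0,0,0,0,0,0.6],[-0.005,0,0,0,0,0,0.6],[-0.01,0,0,0,0,0,0.6],[-0.02,0,0,0,0,0,0.5]]]'
python3 -m inch '[[[-0.02,0,0,0,0,0,0],[-0.02,0,0,0,0,0,0],[0,0,0.02,0,0,0,0],[0,0,0.02,0,0,0,0],[0,0,0.02,0,0,0,0]]]'
python3 -m inch '[[[0,0,0,0,0,0,0],[0,0,0,0,0,0,0],[0,0,0,0,0,0,0],[0,0,0,0,0,0,0],[0,0,0,0,0,0,0]]]'
python3 - <<'E'
from h import *
w(); c=cap("wrist"); cv2.imwrite("pics/w3.png",c["img"][0:300,100:420]); c2=cap("top")
for q in (c,c2): blob(q,1,-122,18,68,90); blob(q,1,-122,18,50,64)
E
```

```text
t: 7.43
position: [0.5621, -0.1071, 0.059]
eef_rot: [0.51, 0.49, -0.51, 0.49]
ft_force: [-0.1, 0.4, 0.1]
opening: 0.397
t: 7.85
position: [0.5609, -0.1069, 0.0933]
eef_rot: [-0.51, -0.49, 0.511, -0.489]
ft_force: [-0.6, -0.5, -0.4]
opening: 0.498
t: 8.27
position: [0.5599, -0.1677, 0.1355]
eef_rot: [0.51, 0.489, -0.51, 0.49]
ft_force: [0.8, -0.4, 0.2]
opening: 1.002
t: 8.68
position: [0.5596, -0.1664, 0.1341]
eef_rot: [0.51, 0.49, -0.51, 0.49]
ft_force: [-0.5, -1.2, 0.0]
opening: 1.001
 t8.7 M [   1.  -181.   134.1] toolx [ 0.  0. -1.] y [1.    0.002 0.   ] z [ 0.002 -1.    -0.   ] F [-0.5 -1.2  0. ] open 1.001 q6 1.32
647 mean [   0.4 -123.4   74.6] mid [   0.3 -123.4   74.5] ext [19.4 19.1  7.5] circ 0.4 -123.5 10.0 zmed 74.7 rect ((0.6059741973876953, -123.47895050048828), (19.425321578979492, 19.023488998413086), 0.6601740121841431)
1218 mean [   1.4 -120.1   57.4] mid [   0.9 -122.    57.4] ext [35.2 35.1  9.6] circ 1.0 -122.0 18.0 zmed 57.3 rect ((0.8978042602539062, -122.10197448730469), (35.217586517333984, 35.02802658081055), 0.48335540294647217)
42 mean [  -0.3 -120.2   74. ] mid [   0.2 -120.4   73.6] ext [18.7 16.5  9.2] circ -0.2 -120.2 9.5 zmed 74.2 rect ((-0.7579420804977417, -120.121337890625), (17.075254440307617, 17.582582473754883), 46.06336975097656)
88 mean [   0.7 -122.4   57.1] mid [   0.5 -121.5   57.3] ext [34.1 32.9 10.3] circ 1.0 -121.9 17.9 zmed 57.3 rect ((0.3455963134765625, -121.58076477050781), (34.08280563354492, 32.8376350402832), 1.6693753004074097)
```

View pics/w3.png

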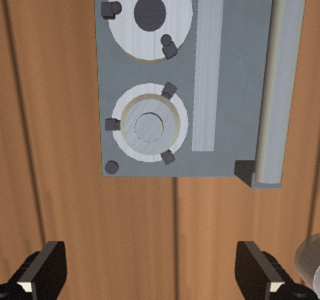

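```bash
python3 -m inch '[[[0,-0.015,-0.02,0,0,0,0],[0,-0.015,-0.022,0,0,0,0],[0,-0.015,-0.022,0,0,0,0],[0,-0.015,-0.022,0,0,0,0],[0,-0.015,-0.022,0,0,0,0]]]'
python3 -m inch '[[[0,-0.015,-0.022,0,0,0,0],[0,-0.015,-0.02,0,0,0,0],[0.01,-0.011,-0.02,0,0,0,0],[0.01,0,0,0,0,0,0],[0.0,0,0,0,0,0,0]]]'
python3 -m inch '[[[0,0,0,0,0,0,0],[0,0,0,0,0,0,0],[0,0,0,0,0,0,0],[0,0,0,0,0,0,0],[0,0,0,0,0,0,0]]]'
python3 - <<'E'
from h import *
w(); c=cap("wrist"); blob(c,-115,12,22,24,40); go(-115,11,40); W=m(pts(c))*1000
p=W[(W[...,2]>68)&(W[...,2]<82)&(abs(W[...,1])<140)&(W[...,0]>60)]; print("bar", p.mean(0) if len(p) else "")
for y in (-40,40): blob(c,0,y-2,40,28,40)
E
```

```text
t: 9.2
position: [0.4881, -0.0549, 0.1339]
eef_rot: [0.51, 0.49, -0.51, 0.49]
ft_force: [-0.3, 0.1, -0.6]
opening: 1.001
t: 9.62
position: [0.4493, 0.0086, 0.1128]
eef_rot: [-0.509, -0.491, 0.51, -0.49]
ft_force: [-0.1, 0.5, -1.2]
opening: 0.998
t: 10.03
position: [0.4509, 0.0072, 0.1141]
eef_rot: [0.51, 0.489, -0.51, 0.49]
ft_force: [-0.7, 0.0, -0.1]
opening: 1.001
 t10.0 M [-114.9  -12.1  114.1] toolx [ 0.  0. -1.] y [1. 0. 0.] z [ 0. -1. -0.] F [-0.7  0.  -0.1] open 1.001 q6 1.63
476 mean [-115.1   11.3   30.2] mid [-115.3   11.2   29.1] ext [19.3 19.3  8.2] circ -115.1 10.8 10.0 zmed 30.4 rect ((-115.20600128173828, 10.9559965133667), (19.00031089782715, 19.2203426361084), 86.33194732666016)
shift [ 0.074  -0.     -0.0231]
bar [ 84.72507872 -93.00236397  70.2557374 ]
3598 mean [  0.9 -39.8  34.5] mid [  0.2 -41.6  33.7] ext [67.2 64.1 11.9] circ -0.0 -42.7 34.0 zmed 34.6 rect ((1.4455680847167969, -42.88690185546875), (59.94087219238281, 64.03841400146484), 41.50847244262695)
5136 mean [ 0.  37.6 34.6] mid [ 0.1 37.  34. ] ext [66.4 63.1 12. ] circ 0.2 36.4 34.3 zmed 34.6 rect ((0.6575441360473633, 36.36870193481445), (63.108253479003906, 63.61848068237305), 44.11850357055664)
```

```bash
python3 -m inch '[[[0.01,0,-0.0116,0,0,0,0.2],[0.02,0,-0.0116,0,0,0,0.3],[0.02,0,0,0,0,0,0.4],[0.02,0,0,0,0,0,0.4],[0.02,0,0,0,0,0,0.4]]]'
python3 -m inch '[[[0.01,0,0,0,0,0,0.4],[0,0,0,0,0,0,0.4],[0,0,0,0,0,0,0.4],[0,0,0,0,0,0,0.4],[0,0,0,0,0,0,1]]]'
python3 -m inch '[[[0,0,0,0,0,0,1],[0,0,0,0,0,0,1],[0,0,0,0,0,0,1],[0,0,0,0,0,0,1],[0,0,0,0,0,0,1]]]'
python3 -m inch '[[[-0.01,0,0,0,0,0,1],[-0.02,0,0,0,0,0,1],[-0.02,0,0,0,0,0,1],[-0.02,0,0,0,0,0,1],[-0.01,0,0.01,0,0,0,1]]]'
python3 -m inch '[[[0,0.02,0.01,0,0,0,1],[0,0.02,0.01,0,0,0,1],[0,0.02,0.01,0,0,0,1],[0,0.02,0.01,0,0,0,1],[0,0.02,0.003,0,0,0,1]]]'
python3 -m inch '[[[0,0.016,0,0,0,0,1],[0,0,0,0,0,0,1],[0,0,0,0,0,0,1],[0,0,0,0,0,0,1],[0,0,0,0,0,0,1]]]'
python3 -c "
from h import *
w(); go(0.5,-42.2,59)"
```

```text
t: 10.5
position: [0.4516, 0.0308, 0.0231]
eef_rot: [0.51, 0.49, -0.51, 0.49]
ft_force: [0.9, 0.2, -0.5]
opening: 0.596
t: 10.92
position: [0.4523, 0.0307, 0.0148]
eef_rot: [0.511, 0.489, -0.51, 0.49]
ft_force: [-0.3, -0.0, -0.6]
opening: 0.474
t: 11.33
position: [0.4525, 0.0307, 0.0147]
eef_rot: [0.511, 0.489, -0.51, 0.49]
ft_force: [0.5, -1.4, 7.1]
opening: 0.199
t: 11.75
position: [0.4521, 0.0214, 0.0962]
eef_rot: [0.511, 0.489, -0.509, 0.49]
ft_force: [0.8, -0.3, -1.3]
opening: 0.205
t: 12.17
position: [0.5499, -0.0283, 0.0936]
eef_rot: [-0.51, -0.489, 0.511, -0.489]
ft_force: [0.3, 0.0, -0.3]
opening: 0.191
t: 12.58
position: [0.5644, -0.0271, 0.0938]
eef_rot: [-0.51, -0.49, 0.51, -0.49]
ft_force: [-0.1, 0.1, -1.6]
opening: 0.195
 t12.6 M [ -0.  -41.7  93.8] toolx [-0.001 -0.    -1.   ] y [ 1.     0.001 -0.001] z [ 0.001 -1.     0.   ] F [-0.1  0.1 -1.6] open 0.195 q6 1.56
shift [0.0348 0.0005 0.0005]
```

```bash
python3 -m inch '[[[0.01,0.0005,0.0005,0,0,0,1],[0.01,0,0,0,0,0,1],[0.008,0,0,0,0,0,1],[0.004,0,0,0,0,0,1],[0.0025,0,0,0,0,0,1]]]'
python3 -m inch '[[[0,0,0,0,0,0,1],[0,0,0,0,0,0,1],[0,0,0,0,0,0,1],[0,0,0,0,0,0,0.65],[0,0,0,0,0,0,0.6]]]'
python3 -m inch '[[[0,0,0,0,0,0,0.6],[0,0,0,0,0,0,0.6],[-0.005,0,0,0,0,0,0.6],[-0.01,0,0,0,0,0,0.6],[-0.02,0,0,0,0,0,0.5]]]'
python3 -m inch '[[[-0.02,0,0,0,0,0,0],[-0.02,0,-0.01,0,0,0,0],[0,0.01,-0.03,0,0,0,0],[0,0.01,-0.03,0,0,0,0],[0,0.01,-0.03,0,0,0,0]]]'
python3 -m inch '[[[0,0.01,-0.03,0,0,0,0],[0,0,-0.03,0,0,0,0],[0,0,-0.03,0,0,0,0],[0,0,-0.03,0,0,0,0],[0,0,-0.03,0,0,0,0]]]'
python3 -m inch '[[[0,0,0,0,0,0,0],[0,0,0,0,0,0,0],[0,0,0,0,0,0,0],[0,0,0,0,0,0,0],[0,0,0,0,0,0,0]]]'
python3 - <<'E'
from h import *
w(); c=cap("wrist"); c2=cap("top")
blob(c2,0,-40,18,62,90); blob(c2,0,-120,18,62,90); blob(c,38,262,22,24,40); go(38,262,40); blob(c,0,118,40,28,40)
E
```

```text
t: 13.0
position: [0.5651, -0.0275, 0.0584]
eef_rot: [-0.51, -0.49, 0.51, -0.489]
ft_force: [-1.4, 0.3, 5.2]
opening: 0.2
t: 13.42
position: [0.5661, -0.0275, 0.0597]
eef_rot: [0.51, 0.489, -0.51, 0.49]
ft_force: [0.2, -0.2, 0.6]
opening: 0.398
t: 13.83
position: [0.5646, -0.0275, 0.0939]
eef_rot: [-0.509, -0.49, 0.511, -0.489]
ft_force: [-0.1, -0.5, 0.1]
opening: 0.499
t: 14.25
position: [0.6006, 0.0722, 0.1361]
eef_rot: [0.511, 0.489, -0.51, 0.49]
ft_force: [-0.5, -0.2, 0.1]
opening: 0.996
t: 14.67
position: [0.616, 0.2222, 0.1355]
eef_rot: [0.51, 0.49, -0.51, 0.49]
ft_force: [0.0, 0.7, 0.4]
opening: 1.0
t: 15.08
position: [0.6161, 0.2196, 0.1347]
eef_rot: [0.511, 0.489, -0.51, 0.489]
ft_force: [-0.0, 1.1, 0.1]
opening: 1.002
 t15.1 M [ 41.3 207.  134.7] toolx [ 0. -0. -1.] y [ 1. -0.  0.] z [-0. -1.  0.] F [-0.   1.1  0.1] open 1.002 q6 1.96
45 mean [ -0.3 -39.8  73.8] mid [ -0.  -39.4  71.4] ext [18.7 22.  16.2] circ 1.9 -37.0 13.1 zmed 73.8 rect ((-0.3693656921386719, -36.90596389770508), (22.511228561401367, 18.191757202148438), 87.99691009521484)
47 mean [  -0.8 -119.7   73.5] mid [  -0.3 -119.3   71.2] ext [18.8 18.4 15.4] circ -0.2 -119.6 9.7 zmed 74.3 rect ((-0.9112358689308167, -119.95865631103516), (17.24464225769043, 17.944652557373047), 44.89236068725586)
433 mean [ 38.7 262.5  30.3] mid [ 38.7 262.5  30.2] ext [19.4 19.1  7.1] circ 38.7 262.2 9.8 zmed 30.3 rect ((38.679054260253906, 262.51318359375), (18.80901336669922, 18.78569793701172), 44.60239028930664)
shift [ 0.0947 -0.0033 -0.0548]
2804 mean [  1.4 118.6  34.6] mid [  2.1 118.3  33.4] ext [66.3 64.4 12. ] circ 0.5 117.5 34.1 zmed 34.7 rect ((1.4617328643798828, 116.77565002441406), (62.579959869384766, 63.80508804321289), 22.183916091918945)
```

```bash
python3 -m inch '[[[0.01,-0.0026,-0.0184,0,0,0,0.2],[0.02,0,-0.0185,0,0,0,0.3],[0.02,0,-0.0185,0,0,0,0.4],[0.02,0,0,0,0,0,0.4],[0.02,0,0,0,0,0,0.4]]]'
python3 -m inch '[[[0.02,0,0,0,0,0,0.4],[0.0085,0,0,0,0,0,0.4],[0,0,0,0,0,0,0.4],[0,0,0,0,0,0,0.4],[0,0,0,0,0,0,0.4]]]'
python3 -m inch '[[[0,0,0,0,0,0,1],[0,0,0,0,0,0,1],[0,0,0,0,0,0,1],[0,0,0,0,0,0,1],[0,0,0,0,0,0,1]]]'
python3 -m inch '[[[-0.01,0,0,0,0,0,1],[-0.02,0,0,0,0,0,1],[-0.02,0,0,0,0,0,1],[-0.02,0,0,0,0,0,1],[-0.01,0,0.01,0,0,0,1]]]'
python3 -m inch '[[[0,-0.01,0.025,0,0,0,1],[0,-0.01,0.025,0,0,0,1],[0,-0.01,0.025,0,0,0,1],[0,-0.008,0.025,0,0,0,1],[0,0,0.02,0,0,0,1]]]'
python3 -m inch '[[[0,0,0.015,0,0,0,1],[0,0,0,0,0,0,1],[0,0,0,0,0,0,1],[0,0,0,0,0,0,1],[0,0,0,0,0,0,1]]]'
python3 -c "
from h import *
w(); go(0.5,117.5,61)"
```

```text
t: 15.6
position: [0.6156, 0.2766, 0.0435]
eef_rot: [0.51, 0.49, -0.51, 0.49]
ft_force: [0.0, 0.2, -0.3]
opening: 0.6
t: 16.02
position: [0.6165, 0.2762, 0.0174]
eef_rot: [0.511, 0.489, -0.51, 0.49]
ft_force: [0.4, 0.1, 0.7]
opening: 0.601
t: 16.43
position: [0.6164, 0.2763, 0.0169]
eef_rot: [0.511, 0.489, -0.51, 0.49]
ft_force: [1.0, 0.1, 6.9]
opening: 0.199
t: 16.85
position: [0.6159, 0.2675, 0.0989]
eef_rot: [0.511, 0.49, -0.509, 0.49]
ft_force: [0.7, 0.7, -0.8]
opening: 0.193
t: 17.27
position: [0.5704, 0.1455, 0.096]
eef_rot: [-0.51, -0.49, 0.511, -0.489]
ft_force: [0.1, 0.4, -1.2]
opening: 0.194
t: 17.68
position: [0.5719, 0.1334, 0.0958]
eef_rot: [0.51, 0.49, -0.51, 0.49]
ft_force: [0.7, 0.3, -1.8]
opening: 0.194
 t17.7 M [  0.7 119.1  95.8] toolx [-0.  0. -1.] y [ 1.     0.002 -0.   ] z [ 0.002 -1.    -0.   ] F [ 0.7  0.3 -1.8] open 0.194 q6 1.84
shift [ 0.0348 -0.0002  0.0016]
```

```bash
python3 -m inch '[[[0.01,0,0.0016,0,0,0,1],[0.01,0,0,0,0,0,1],[0.008,0,0,0,0,0,1],[0.004,0,0,0,0,0,1],[0.0015,0,0,0,0,0,1]]]'
python3 -m inch '[[[0,0,0,0,0,0,1],[0,0,0,0,0,0,1],[0,0,0,0,0,0,1],[0,0,0,0,0,0,0.65],[0,0,0,0,0,0,0.6]]]'
python3 -m inch '[[[0,0,0,0,0,0,0.6],[0,0,0,0,0,0,0.6],[-0.005,0,0,0,0,0,0.6],[-0.01,0,0,0,0,0,0.6],[-0.02,0,0,0,0,0,0.5]]]'
python3 -m inch '[[[-0.02,0,0,0,0,0,0],[-0.02,0,-0.01,0,0,0,0],[-0.01,-0.02,-0.03,0,0,0,0],[0,-0.02,-0.03,0,0,0,0],[0,-0.02,-0.03,0,0,0,0]]]'
python3 -m inch '[[[0,-0.02,-0.03,0,0,0,0],[0,-0.02,-0.03,0,0,0,0],[0,-0.02,0,0,0,0,0],[0,-0.02,0,0,0,0,0],[0,0,0,0,0,0,0]]]'
python3 -m inch '[[[0,0,0,0,0,0,0],[0,0,0,0,0,0,0],[0,0,0,0,0,0,0],[0,0,0,0,0,0,0],[0,0,0,0,0,0,0]]]'
python3 - <<'E'
from h import *
w(); c=cap("wrist"); c2=cap("top")
blob(c2,0,120,18,62,90); 
for q in (c,c2):blob(q,-141,345,45,60,95);
blob(c,-141,345,30,6,24); cv2.imwrite("pics/w4.png",np.hstack([c["img"],c2["img"]])[:,::1]); go(-141,343,60)
W=m(pts(c))*1000; k=(abs(W[...,2]-4)<2.5)&(cv2.cvtColor(c["img"],cv2.COLOR_BGR2HSV)[...,1]>0)&(abs(W[...,0]+140)<110)&(abs(W[...,1]-340)<110)
print(W[k].min(0),W[k].max(0))
E
```

```text
t: 18.1
position: [0.571, 0.1312, 0.061]
eef_rot: [-0.51, -0.49, 0.511, -0.489]
ft_force: [-0.2, 0.2, -0.4]
opening: 0.201
t: 18.52
position: [0.5719, 0.1311, 0.0627]
eef_rot: [0.51, 0.489, -0.51, 0.49]
ft_force: [0.2, 0.9, -0.2]
opening: 0.398
t: 18.93
position: [0.5705, 0.1309, 0.0968]
eef_rot: [-0.509, -0.49, 0.511, -0.489]
ft_force: [0.5, -0.1, 0.9]
opening: 0.498
t: 19.35
position: [0.5158, 0.2346, 0.1493]
eef_rot: [0.511, 0.489, -0.51, 0.49]
ft_force: [0.1, 0.4, -0.4]
opening: 0.999
t: 19.77
position: [0.4356, 0.2974, 0.1485]
eef_rot: [-0.51, -0.49, 0.51, -0.49]
ft_force: [0.2, 0.1, 0.4]
opening: 0.999
t: 20.18
position: [0.4388, 0.2965, 0.1473]
eef_rot: [-0.51, -0.489, 0.51, -0.489]
ft_force: [0.1, 0.6, -0.4]
opening: 1.0
 t20.2 M [-139.1  276.4  147.3] toolx [-0. -0. -1.] y [ 1.  0. -0.] z [ 0. -1.  0.] F [ 0.1  0.6 -0.4] open 1.000 q6 2.21
50 mean [ -0.5 119.3  73.1] mid [ -0.3 120.2  70.5] ext [22.7 21.5 16.2] circ -3.2 117.9 13.4 zmed 73.7 rect ((-1.2647576332092285, 117.31114959716797), (25.409265518188477, 18.267860412597656), 65.64258575439453)
973 mean [-139.9  342.5   82.2] mid [-139.7  342.4   81.8] ext [24.1 24.   6.4] circ -140.0 342.4 12.5 zmed 82.3 rect ((-139.87184143066406, 342.2070617675781), (24.127962112426758, 23.792396545410156), 82.93855285644531)
none
763 mean [-139.7  345.7   19.8] mid [-140.5  342.8   14.1] ext [55.1 57.2 16.9] circ -141.1 345.5 29.4 zmed 20.5 rect ((-141.16781616210938, 345.1975402832031), (54.88727569580078, 54.671356201171875), 44.92020034790039)
shift [ 0.0873 -0.0016 -0.0665]
[-249.97875645  230.07099386    1.50004992] [-30.04746096 436.30378923   6.499454  ]
```

View pics/w4.png

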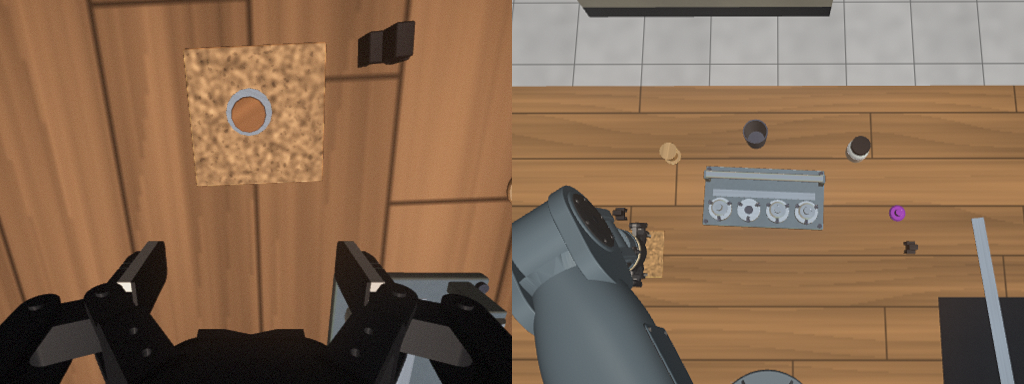

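```bash
python3 -m inch '[[[0,-0.0009,-0.022,0,0,0,0],[0,0,-0.022,0,0,0,0],[0,0,-0.022,0,0,0,0],[0.01,0,0,0,0,0,0],[0.015,0,0,0,0,0,0]]]'
python3 -m inch '[[[0.02,0,0,0,0,0,0.2],[0.02,0,0,0,0,0,0.4],[0.02,0,0,0,0,0,0.4],[0.02,0,0,0,0,0,0.4],[0.012,0,0,0,0,0,0.4]]]'
python3 -m inch '[[[0,0,0,0,0,0,0.4],[0,0,0,0,0,0,0.4],[0,0,0,0,0,0,0.4],[0,0,0,0,0,0,0.4],[0,0,0,0,0,0,0.4]]]'
python3 -m inch '[[[0,0,0,0,0,0,1],[0,0,0,0,0,0,1],[0,0,0,0,0,0,1],[0,0,0,0,0,0,1],[0,0,0,0,0,0,1]]]' 100
python3 - <<'E'
from h import *
w()
Z=np.load("top0.npz")
E
```

```text
t: 20.7
position: [0.4408, 0.3642, 0.1227]
eef_rot: [0.511, 0.49, -0.509, 0.49]
ft_force: [-0.1, -0.2, -0.3]
opening: 1.0
t: 21.12
position: [0.4394, 0.3618, 0.0281]
eef_rot: [-0.509, -0.49, 0.511, -0.49]
ft_force: [0.3, -0.8, 0.3]
opening: 0.597
t: 21.53
position: [0.4407, 0.3631, 0.0313]
eef_rot: [0.511, 0.49, -0.51, 0.49]
ft_force: [0.0, 0.1, -0.2]
opening: 0.602
t: 21.95
position: [0.4402, 0.3629, 0.031]
eef_rot: [0.51, 0.49, -0.51, 0.49]
ft_force: [-2.4, -1.0, 7.2]
opening: 0.268
 t21.9 M [-140.5  342.8   31. ] toolx [ 0.     0.001 -1.   ] y [1.    0.001 0.   ] z [ 0.001 -1.    -0.001] F [-2.4 -1.   7.2] open 0.268 q6 2.30
```

```bash
python3 -m inch '[[[-0.01,0,0,0,0,0,1],[-0.02,0,0,0,0,0,1],[-0.025,0,0,0,0,0,1],[-0.025,0,0,0,0,0,1],[-0.02,0,0,0,0,0,1]]]'
python3 -m inch '[[[0,0.01,0.015,0,0,0,1],[0,0.015,0.025,0,0,0,1],[0,0.016,0.025,0,0,0,1],[0,0.016,0.025,0,0,0,1],[0,0.016,0.025,0,0,0,1]]]'
python3 -m inch '[[[0,0.016,0.025,0,0,0,1],[0,0.016,0.025,0,0,0,1],[0,0.016,0.025,0,0,0,1],[0,0.01,0.015,0,0,0,1],[0,0.01,0.02,0,0,0,1]]]'
python3 -m inch '[[[0,0,0,0,0,0,1],[0,0,0,0,0,0,1],[0,0,0,0,0,0,1],[0,0,0,0,0,0,1],[0,0,0,0,0,0,1]]]'
python3 - <<'E'
from h import *
w(); go(0.5,117.5,107)
c=cap("wrist"); s=c["s"]; T=R.from_quat(s["eef_rot"]).as_matrix(); tp=(pts(c)-np.array(s["position"]))@T*1000
k=(tp[...,0]>5)&(tp[...,0]<27)&(abs(tp[...,1])<30)&(abs(tp[...,2])<30); q=tp[k]; print(len(q),q.min(0),q.max(0)); cv2.imwrite("pics/w5.png",c["img"])
blob(c,0,118,20,68,80)
E
```

```text
t: 22.37
position: [0.4402, 0.3628, 0.1328]
eef_rot: [0.511, 0.49, -0.51, 0.49]
ft_force: [0.4, 0.6, -1.6]
opening: 0.273
t: 22.78
position: [0.5088, 0.2437, 0.1311]
eef_rot: [0.51, 0.49, -0.51, 0.49]
ft_force: [0.4, 0.6, -1.9]
opening: 0.267
t: 23.2
position: [0.5723, 0.1312, 0.1309]
eef_rot: [0.51, 0.49, -0.51, 0.49]
ft_force: [-0.1, 0.7, -2.1]
opening: 0.268
t: 23.62
position: [0.5715, 0.133, 0.1305]
eef_rot: [0.51, 0.49, -0.51, 0.49]
ft_force: [-0.6, -0.2, -2.6]
opening: 0.268
 t23.6 M [  0.3 118.6 130.5] toolx [-0.  0. -1.] y [ 1.     0.002 -0.   ] z [ 0.002 -1.    -0.   ] F [-0.6 -0.2 -2.6] open 0.268 q6 1.84
shift [0.0235 0.0002 0.0011]
1677 [  5.01390161 -19.80361045 -20.76908509] [26.87290092 20.98287513 -1.61258672]
none
```

View pics/w5.png

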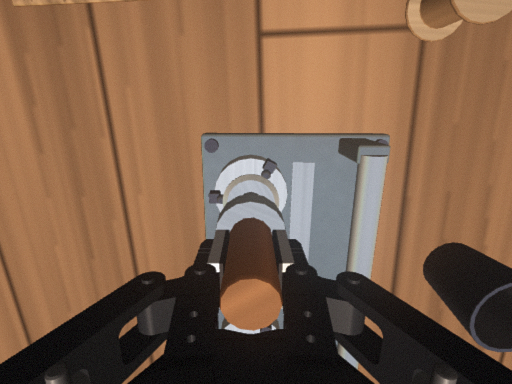

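```bash
python3 -m inch '[[[0.008,0,0.0011,0,0,0,1],[0.008,0,0,0,0,0,1],[0.007,0,0,0,0,0,1],[0.004,0,0,0,0,0,1],[0,0,0,0,0,0,1]]]'
python3 -m inch '[[[0.002,0,0,0,0,0,1],[0.002,0,0,0,0,0,1],[0.002,0,0,0,0,0,1],[0,0,0,0,0,0,1],[0,0,0,0,0,0,1]]]'
python3 -m inch '[[[0.001,0,0,0,0,0,1],[0.001,0,0,0,0,0,1],[0.001,0,0,0,0,0,1],[0.001,0,0,0,0,0,1],[0,0,0,0,0,0,1]]]'
python3 -m inch '[[[0.001,0,0,0,0,0,1],[0.001,0,0,0,0,0,1],[0.0005,0,0,0,0,0,1],[0,0,0,0,0,0,1],[0,0,0,0,0,0,1]]]'
python3 -c "
from h import *
w()"
```

```text
t: 24.08
position: [0.5709, 0.1309, 0.1019]
eef_rot: [-0.509, -0.49, 0.511, -0.489]
ft_force: [0.0, -0.1, -1.7]
opening: 0.271
t: 24.5
position: [0.5717, 0.1311, 0.0973]
eef_rot: [-0.51, -0.49, 0.51, -0.49]
ft_force: [-0.7, -0.6, -2.0]
opening: 0.268
t: 24.92
position: [0.572, 0.1309, 0.0935]
eef_rot: [0.51, 0.489, -0.51, 0.49]
ft_force: [0.8, -2.2, 1.0]
opening: 0.267
t: 25.33
position: [0.5716, 0.1312, 0.0907]
eef_rot: [-0.51, -0.49, 0.51, -0.49]
ft_force: [-0.2, -0.0, -1.3]
opening: 0.268
 t25.3 M [  0.5 116.8  90.7] toolx [-0.  0. -1.] y [ 1.     0.001 -0.   ] z [ 0.001 -1.    -0.   ] F [-0.2 -0.  -1.3] open 0.268 q6 1.84
```

```bash
for i in 1; do python3 -m inch '[[[0.0005,0,0,0,0,0,1],[0.0005,0,0,0,0,0,1],[0.0005,0,0,0,0,0,1],[0,0,0,0,0,0,1],[0,0,0,0,0,0,1]]]'; done
python3 -m inch '[[[0.0005,0,0,0,0,0,1],[0.0005,0,0,0,0,0,1],[0.0005,0,0,0,0,0,1],[0,0,0,0,0,0,1],[0,0,0,0,0,0,1]]]'
python3 -m inch '[[[0.0005,0,0,0,0,0,1],[0.0005,0,0,0,0,0,1],[0.0005,0,0,0,0,0,1],[0,0,0,0,0,0,1],[0,0,0,0,0,0,1]]]'
```

```text
t: 25.75
position: [0.5719, 0.1313, 0.0901]
eef_rot: [0.51, 0.49, -0.51, 0.49]
ft_force: [-3.4, 0.3, 9.9]
opening: 0.27
t: 26.17
position: [0.5721, 0.1314, 0.0898]
eef_rot: [0.511, 0.489, -0.509, 0.49]
ft_force: [-8.7, -0.7, 27.5]
opening: 0.271
t: 26.58
position: [0.5726, 0.1315, 0.0896]
eef_rot: [0.511, 0.489, -0.509, 0.49]
ft_force: [-14.4, -1.7, 44.7]
opening: 0.268
```

```bash
python3 -m inch '[[[-0.003,0,0,0,0,0,1],[-0.006,0,0,0,0,0,1],[-0.01,0,0,0,0,0,1],[-0.01,0,0.01,0,0,0,1],[-0.005,0,0.02,0,0,0,1]]]'
python3 -m inch '[[[0,0,0.025,0,0,0,1],[0,0,0.03,0,0,0,1],[0,0,0.03,0,0,0,1],[0,0,0.03,0,0,0,1],[0,0,0.015,0,0,0,1]]]'
python3 -m inch '[[[0,0,0,0,0,0,1],[0,0,0,0,0,0,1],[0,0,0,0,0,0,1],[0,0,0,0,0,0,1],[0,0,0,0,0,0,1]]]'
python3 - <<'E'
from h import *
w(); go(0.5,-42.6,107); c=cap("wrist"); blob(c,0,117.5,13,52,90); blob(c,0,117.5,18,40,50); cv2.imwrite("pics/w6.png",c["img"][:200])
E
```

```text
t: 27.0
position: [0.5711, 0.1019, 0.122]
eef_rot: [0.51, 0.49, -0.509, 0.49]
ft_force: [1.0, -0.0, -2.5]
opening: 0.271
t: 27.42
position: [0.5649, -0.0322, 0.1211]
eef_rot: [-0.51, -0.489, 0.511, -0.489]
ft_force: [-0.0, 0.2, -2.5]
opening: 0.27
t: 27.83
position: [0.5652, -0.0281, 0.1204]
eef_rot: [0.51, 0.49, -0.51, 0.49]
ft_force: [-0.1, 0.0, -2.0]
opening: 0.268
 t27.8 M [  0.8 -42.6 120.4] toolx [-0.  0. -1.] y [ 1.     0.002 -0.   ] z [ 0.002 -1.    -0.   ] F [-0.1  0.  -2. ] open 0.268 q6 1.56
shift [ 0.0134 -0.0003  0.    ]
none
none
```

View pics/w6.png

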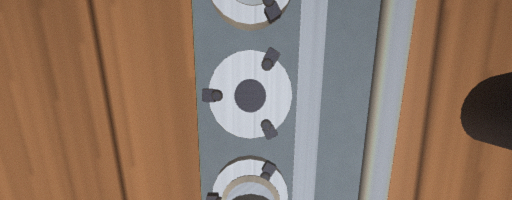

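```bash
python3 -m inch '[[[0.006,0,0,0,0,0,1],[0.006,0,0,0,0,0,1],[0.005,0,0,0,0,0,1],[0,0,0,0,0,0,1],[0,0,0,0,0,0,1]]]'
python3 -m inch '[[[0.001,0,0,0,0,0,1],[0.001,0,0,0,0,0,1],[0.001,0,0,0,0,0,1],[0.001,0,0,0,0,0,1],[0,0,0,0,0,0,1]]]'
python3 -m inch '[[[0.001,0,0,0,0,0,1],[0.001,0,0,0,0,0,1],[0.001,0,0,0,0,0,1],[0.001,0,0,0,0,0,1],[0,0,0,0,0,0,1]]]'
python3 -m inch '[[[0.001,0,0,0,0,0,1],[0.001,0,0,0,0,0,1],[0.001,0,0,0,0,0,1],[0,0,0,0,0,0,1],[0,0,0,0,0,0,1]]]'
python3 -m inch '[[[0.001,0,0,0,0,0,1],[0.001,0,0,0,0,0,1],[0,0,0,0,0,0,1],[0,0,0,0,0,0,1],[0,0,0,0,0,0,1]]]'
python3 -m inch '[[[0.001,0,0,0,0,0,1],[0.001,0,0,0,0,0,1],[0,0,0,0,0,0,1],[0,0,0,0,0,0,1],[0,0,0,0,0,0,1]]]'
```

```text
t: 28.3
position: [0.5648, -0.0287, 0.1028]
eef_rot: [-0.51, -0.49, 0.51, -0.489]
ft_force: [0.5, -0.5, -2.2]
opening: 0.272
t: 28.72
position: [0.5654, -0.0288, 0.0995]
eef_rot: [0.51, 0.49, -0.51, 0.49]
ft_force: [0.1, -0.2, 0.7]
opening: 0.268
t: 29.13
position: [0.5649, -0.0288, 0.0949]
eef_rot: [-0.51, -0.49, 0.51, -0.489]
ft_force: [-0.5, 0.0, -1.5]
opening: 0.269
t: 29.55
position: [0.5648, -0.0289, 0.0921]
eef_rot: [-0.51, -0.49, 0.51, -0.489]
ft_force: [0.5, 0.0, -2.1]
opening: 0.264
t: 29.97
position: [0.5652, -0.0289, 0.0904]
eef_rot: [-0.51, -0.49, 0.51, -0.49]
ft_force: [-1.0, -0.6, 1.0]
opening: 0.268
t: 30.38
position: [0.5656, -0.0289, 0.0898]
eef_rot: [0.511, 0.489, -0.51, 0.49]
ft_force: [-6.6, -0.0, 21.4]
opening: 0.27
```

Same hard stop at 90 mm. On to the third (Y = -122.6).

```bash
python3 -m inch '[[[-0.003,0,0,0,0,0,1],[-0.006,0,0,0,0,0,1],[-0.01,0,0,0,0,0,1],[-0.01,0,0.01,0,0,0,1],[-0.003,0,0.02,0,0,0,1]]]'
python3 -m inch '[[[0,0,0.025,0,0,0,1],[0,0,0.0245,0,0,0,1],[0,0,0,0,0,0,1],[0,0,0,0,0,0,1],[0,0,0,0,0,0,1]]]'
python3 - <<'E'
from h import *
w(); go(0.5,-122.6,103); c=cap("wrist"); blob(c,0,-42.6,11,52,90); blob(c,0,-42.6,18,40,50)
E
python3 -m inch '[[[0.006,0,0,0,0,0,1],[0.006,0,0,0,0,0,1],[0.004,0,0,0,0,0,1],[0,0,0,0,0,0,1],[0,0,0,0,0,0,1]]]'
python3 -m inch '[[[0.001,0,0,0,0,0,1],[0.001,0,0,0,0,0,1],[0.001,0,0,0,0,0,1],[0.001,0,0,0,0,0,1],[0,0,0,0,0,0,1]]]'
python3 -m inch '[[[0.001,0,0,0,0,0,1],[0.001,0,0,0,0,0,1],[0.001,0,0,0,0,0,1],[0.001,0,0,0,0,0,1],[0,0,0,0,0,0,1]]]'
python3 -m inch '[[[0.001,0,0,0,0,0,1],[0.001,0,0,0,0,0,1],[0.001,0,0,0,0,0,1],[0,0,0,0,0,0,1],[0,0,0,0,0,0,1]]]'
python3 -m inch '[[[0.001,0,0,0,0,0,1],[0.001,0,0,0,0,0,1],[0,0,0,0,0,0,1],[0,0,0,0,0,0,1],[0,0,0,0,0,0,1]]]'
```

```text
t: 30.8
position: [0.5648, -0.0581, 0.1225]
eef_rot: [0.51, 0.49, -0.509, 0.491]
ft_force: [0.4, -0.3, -1.4]
opening: 0.273
t: 31.22
position: [0.562, -0.1085, 0.1208]
eef_rot: [0.51, 0.489, -0.51, 0.49]
ft_force: [-0.2, 0.8, -2.2]
opening: 0.274
 t31.2 M [   1.  -123.   120.8] toolx [ 0.  0. -1.] y [1. 0. 0.] z [ 0. -1. -0.] F [-0.2  0.8 -2.2] open 0.274 q6 1.42
shift [ 0.0178 -0.0005 -0.0004]
728 mean [  0.8 -42.8  64.2] mid [  0.7 -42.8  64.2] ext [19.2 19.3  3.8] circ 0.8 -42.9 9.9 zmed 64.2 rect ((0.8926200866699219, -42.88439178466797), (19.237232208251953, 19.05331039428711), 54.77253341674805)
1374 mean [ -0.4 -42.3  46.8] mid [ -0.  -42.6  46.8] ext [35.9 35.2  4.5] circ -0.0 -42.6 18.0 zmed 46.8 rect ((-0.05664634704589844, -42.34242248535156), (35.21479797363281, 35.85098648071289), 89.9252700805664)
t: 31.68
position: [0.5616, -0.1079, 0.1039]
eef_rot: [-0.51, -0.49, 0.51, -0.489]
ft_force: [0.3, 0.4, -2.2]
opening: 0.271
t: 32.1
position: [0.5621, -0.1082, 0.1004]
eef_rot: [0.51, 0.49, -0.51, 0.49]
ft_force: [0.8, 0.9, -0.8]
opening: 0.269
t: 32.52
position: [0.5616, -0.1082, 0.0959]
eef_rot: [-0.51, -0.49, 0.51, -0.489]
ft_force: [-0.1, 0.0, -1.5]
opening: 0.266
t: 32.93
position: [0.5626, -0.1084, 0.0938]
eef_rot: [0.51, 0.489, -0.51, 0.49]
ft_force: [3.9, -0.8, 4.2]
opening: 0.271
t: 33.35
position: [0.5612, -0.1081, 0.0909]
eef_rot: [-0.51, -0.49, 0.51, -0.489]
ft_force: [-0.4, 0.5, -2.5]
opening: 0.269
```

```bash
python3 -m inch '[[[0.001,0,0,0,0,0,1],[0.001,0,0,0,0,0,1],[0.001,0,0,0,0,0,1],[0,0,0,0,0,0,1],[0,0,0,0,0,0,1]]]'
python3 -m inch '[[[-0.003,0,0,0,0,0,1],[-0.006,0,0,0,0,0,1],[-0.01,0,0,0,0,0,1],[-0.014,0,0,0,0,0,1],[-0.02,0,0,0,0,0,1]]]'
python3 -m inch '[[[0,0,-0.015,0,0,0,1],[0,0,-0.025,0,0,0,1],[0,-0.01,-0.03,0,0,0,1],[0,-0.01,-0.03,0,0,0,1],[0,-0.01,-0.03,0,0,0,1]]]'
python3 -m inch '[[[0,-0.01,-0.03,0,0,0,1],[0,-0.01,-0.03,0,0,0,1],[0,-0.01,-0.03,0,0,0,1],[0,-0.01,-0.03,0,0,0,1],[0,-0.01,-0.03,0,0,0,1]]]'
python3 -m inch '[[[0,-0.01,-0.03,0,0,0,1],[0,-0.01,-0.03,0,0,0,1],[0,-0.01,-0.03,0,0,0,1],[0,-0.01,-0.03,0,0,0,1],[0,-0.01,-0.025,0,0,0,1]]]'
python3 -m inch '[[[0,-0.01,-0.02,0,0,0,1],[0,0,-0.01,0,0,0,1],[0,0,0,0,0,0,1],[0,0,0,0,0,0,1],[0,0,0,0,0,0,1]]]'
python3 - <<'E'
from h import *
w(); go(-135,342,31); c2=cap("top")
for y in (117.5,-40,-120): blob(c2,-0,y,13,52,90); 
c=cap("wrist"); h=cv2.cvtColor(c["img"],cv2.COLOR_BGR2HSV)
W=m(pts(c))*1000
k=((abs(W[...,2]-4.3)<1.8)&(h[...,2]>120)&(abs(W[...,0]+135)<85)&(abs(W[...,1]-345)<85)).astype(np.uint8)
k=cv2.morphologyEx(k,cv2.MORPH_OPEN,np.ones((5,5))); p=W[k>0]; print(len(p),p.min(0),p.max(0))
cv2.imwrite("pics/w7.png",c["img"])
E
```

```text
t: 33.77
position: [0.562, -0.1082, 0.0898]
eef_rot: [0.51, 0.489, -0.51, 0.49]
ft_force: [-7.5, 2.5, 25.3]
opening: 0.27
t: 34.18
position: [0.561, -0.1081, 0.1412]
eef_rot: [-0.51, -0.49, 0.511, -0.489]
ft_force: [-0.2, 0.4, -2.0]
opening: 0.265
t: 34.6
position: [0.5368, 0.024, 0.1418]
eef_rot: [-0.51, -0.49, 0.51, -0.489]
ft_force: [-0.2, 0.2, -3.0]
opening: 0.268
t: 35.02
position: [0.4928, 0.1762, 0.142]
eef_rot: [0.51, 0.49, -0.51, 0.49]
ft_force: [0.7, 0.4, -1.9]
opening: 0.266
t: 35.43
position: [0.4487, 0.3237, 0.1419]
eef_rot: [0.51, 0.49, -0.51, 0.49]
ft_force: [0.5, -0.3, -2.0]
opening: 0.274
t: 35.85
position: [0.4411, 0.3512, 0.1415]
eef_rot: [-0.51, -0.489, 0.51, -0.49]
ft_force: [0.6, -0.5, -2.1]
opening: 0.266
 t35.9 M [-139.2  331.2  141.5] toolx [-0. -0. -1.] y [ 1.  0. -0.] z [ 0. -1.  0.] F [ 0.6 -0.5 -2.1] open 0.266 q6 2.29
shift [ 0.1105  0.0042 -0.0109]
45 mean [  1.4 119.8  62.9] mid [  2.  119.9  61.2] ext [19.1 18.1 15.9] circ 2.0 120.4 9.9 zmed 63.3 rect ((1.612900733947754, 120.21490478515625), (17.826820373535156, 17.50832176208496), 50.179046630859375)
45 mean [ -0.6 -39.6  64. ] mid [ -0.3 -39.9  62.2] ext [19.2 16.6 16.7] circ -0.4 -39.4 9.6 zmed 64.9 rect ((-0.37456703186035156, -39.956260681152344), (19.18280601501465, 16.37112808227539), 2.3176686763763428)
45 mean [  -0.5 -119.9   63.3] mid [  -0.4 -120.    62. ] ext [17.  18.5 14.6] circ 0.2 -120.1 9.7 zmed 63.7 rect ((-0.6874532699584961, -120.00757598876953), (16.935138702392578, 18.360820770263672), 7.211949825286865)
13386 [-199.41416348  268.79685498    2.50126664] [-65.58586523 402.22893888   6.0968181 ]
```

View pics/w7.png

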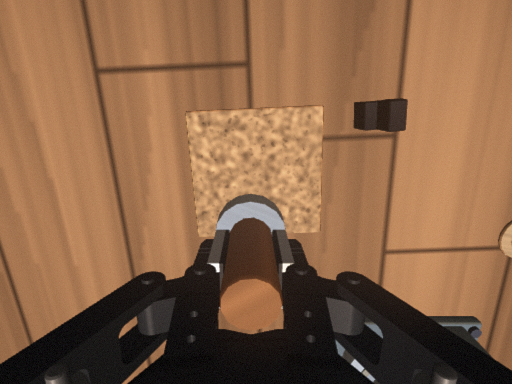

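```bash
python3 -m inch '[[[0.01,0.0067,-0.0045,0,0,0,1],[0.02,0,0,0,0,0,1],[0.025,0,0,0,0,0,1],[0.025,0,0,0,0,0,1],[0.015,0,0,0,0,0,1]]]'
python3 -m inch '[[[0.007,0,0,0,0,0,1],[0.004,0,0,0,0,0,1],[0.002,0,0,0,0,0,1],[0.002,0,0,0,0,0,1],[0,0,0,0,0,0,1]]]'
python3 -m inch '[[[0,0,0,0,0,0,1],[0.001,0,0,0,0,0,1],[0,0,0,0,0,0,1],[0,0,0,0,0,0,1],[0,0,0,0,0,0,1]]]'
```

```text
t: 36.37
position: [0.4472, 0.3552, 0.0433]
eef_rot: [-0.509, -0.489, 0.511, -0.489]
ft_force: [0.1, -0.4, -3.0]
opening: 0.269
t: 36.78
position: [0.448, 0.3566, 0.0319]
eef_rot: [0.511, 0.49, -0.51, 0.49]
ft_force: [0.1, 0.4, -2.4]
opening: 0.266
t: 37.2
position: [0.448, 0.3567, 0.031]
eef_rot: [0.511, 0.49, -0.51, 0.49]
ft_force: [-0.0, -0.8, 6.0]
opening: 0.27
```

```bash
python3 -m inch '[[[0,0,0,0,0,0,0.6],[0,0,0,0,0,0,0.5],[0,0,0,0,0,0,0.3],[0,0,0,0,0,0,0.2],[-0.01,0,0,0,0,0,0]]]'
python3 -m inch '[[[-0.02,0,0,0,0,0,0],[-0.03,0,0,0,0,0,0],[-0.03,0,0,0,0,0,0],[-0.03,0,0,0,0,0,0],[0,0.02,0.0,0,0,0,0]]]'
python3 -m inch '[[[0,0.025,0,0,0,0,0],[0,0.025,0,0,0,0,0],[0,0.025,0,0,0,0,0],[0,0.012,0,0,0,0,0],[0,0,0,0,0,0,0]]]'
python3 -m inch '[[[0,0,0,0,0,0,0],[0,0,0,0,0,0,0],[0,0,0,0,0,0,0],[0,0,0,0,0,0,0],[0,0,0,0,0,0,0]]]'
python3 - <<'E'
from h import *
w(); c=cap("wrist"); blob(c,-25,396,20,46,65); blob(c,-25,396,35,12,65); go(-25,396,34); blob(c,-132.5,336,30,70,90)
cv2.imwrite("pics/w8.png",c["img"])
E
```

```text
t: 37.62
position: [0.4466, 0.3556, 0.0391]
eef_rot: [-0.509, -0.49, 0.511, -0.49]
ft_force: [-0.8, 0.5, -0.6]
opening: 0.901
t: 38.03
position: [0.4676, 0.3573, 0.1575]
eef_rot: [0.512, 0.49, -0.507, 0.49]
ft_force: [-0.8, 1.3, 1.0]
opening: 1.001
t: 38.45
position: [0.5565, 0.3514, 0.1504]
eef_rot: [0.511, 0.489, -0.51, 0.489]
ft_force: [0.9, 0.1, -0.5]
opening: 1.0
t: 38.87
position: [0.554, 0.3521, 0.1507]
eef_rot: [0.51, 0.49, -0.51, 0.49]
ft_force: [-0.0, 0.5, -0.8]
opening: 1.001
 t38.9 M [-26.4 336.8 150.7] toolx [ 0.  0. -1.] y [1.    0.002 0.   ] z [ 0.002 -1.    -0.   ] F [-0.   0.5 -0.8] open 1.001 q6 2.18
517 mean [-24.3 395.8  54.1] mid [-24.  395.6  54. ] ext [14.8 23.9  4.5] circ -23.9 395.6 13.1 zmed 54.1 rect ((-24.241546630859375, 395.5496520996094), (13.919029235839844, 23.916324615478516), 4.910621643066406)
1088 mean [-24.2 395.8  41.5] mid [-24.3 395.6  42. ] ext [34.2 25.3 41.1] circ -24.2 395.4 19.7 zmed 31.4 rect ((-24.247337341308594, 395.5511169433594), (33.918174743652344, 23.922576904296875), 5.053347110748291)
shift [ 0.1167  0.0013 -0.0592]
927 mean [-129.4  338.2   80.9] mid [-130.8  337.4   77.5] ext [24.7 24.7 14.3] circ -131.4 337.0 12.6 zmed 82.2 rect ((-131.1731414794922, 336.8708190917969), (24.60190200805664, 24.24382781982422), 73.24357604980469)
```

View pics/w8.png

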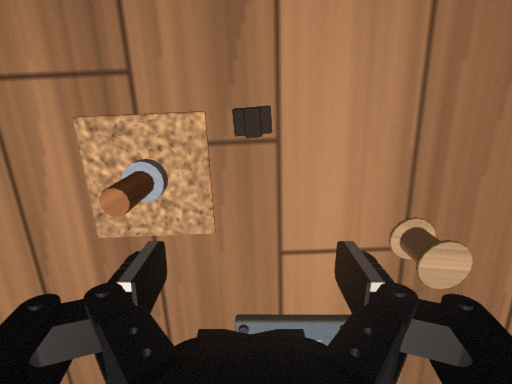

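```bash
python3 -m inch '[[[0,0.0022,-0.02,0,0,0,0],[0,0,-0.02,0,0,0,0],[0.01,0,-0.0188,0,0,0,0],[0.02,0,0,-0.04,0,0,0.2],[0.02,0,0,-0.045,0,0,0.4]]]'
python3 -m inch '[[[0.02,0,0,0,0,0,0.5],[0.02,0,0,0,0,0,0.5],[0.015,0,0,0,0,0,0.5],[0.01,0,0,0,0,0,0.5],[0.001,0,0,0,0,0,0.5]]]'
python3 -m inch '[[[0,0,0,0,0,0,0.5],[0,0,0,0,0,0,0.5],[0,0,0,0,0,0,0.5],[0,0,0,0,0,0,0.5],[0,0,0,0,0,0,0.5]]]'
python3 -c "
from h import *
w(); go(-24.2,395.6,34)"
python3 -m inch '[[[0,0,0,0,0,0,1],[0,0,0,0,0,0,1],[0,0,0,0,0,0,1],[0,0,0,0,0,0,1],[0,0,0,0,0,0,1]]]' 70
```

```text
t: 39.33
position: [0.5591, 0.4121, 0.1001]
eef_rot: [0.489, 0.512, -0.488, 0.512]
ft_force: [0.9, -0.0, 0.1]
opening: 0.748
t: 39.75
position: [0.558, 0.41, 0.0324]
eef_rot: [0.488, 0.511, -0.49, 0.511]
ft_force: [-0.8, -0.2, -0.1]
opening: 0.5
t: 40.17
position: [0.5594, 0.4108, 0.0351]
eef_rot: [0.489, 0.511, -0.489, 0.511]
ft_force: [-0.4, 0.6, 0.3]
opening: 0.5
 t40.2 M [-23.4 395.7  35.1] toolx [ 0.001  0.001 -1.   ] y [0.996 0.086 0.001] z [ 0.086 -0.996 -0.001] F [-0.4  0.6  0.3] open 0.500 q6 2.16
shift [ 0.0011 -0.0008  0.    ]
t: 40.58
position: [0.5593, 0.4108, 0.0347]
eef_rot: [0.489, 0.511, -0.489, 0.511]
ft_force: [0.6, -0.5, 5.1]
opening: 0.146
```

```bash
python3 -m inch '[[[-0.01,0,0,0,0,0,1],[-0.02,0,0,0,0,0,1],[-0.03,0,0,0.04,0,0,1],[-0.03,0,0,0.045,0,0,1],[-0.025,0,0,0,0,0,1]]]'
python3 -m inch '[[[0,0.01,0.02,0,0,0,1],[0,0.012,0.03,0,0,0,1],[0,0.012,0.03,0,0,0,1],[0,0.012,0.03,0,0,0,1],[0,0.012,0.03,0,0,0,1]]]'
python3 -m inch '[[[0,0.012,0.03,0,0,0,1],[0,0.012,0.03,0,0,0,1],[0,0.012,0.03,0,0,0,1],[0,0.012,0.03,0,0,0,1],[0,0.008,0.03,0,0,0,1]]]'
python3 -m inch '[[[0,0,0,0,0,0,1],[0,0,0,0,0,0,1],[0,0,0,0,0,0,1],[0,0,0,0,0,0,1],[0,0,0,0,0,0,1]]]'
cat >> h.py <<'E'
def held(c):
    W=m(pts(c))*1000; s=c["s"]; T=R.from_quat(s["eef_rot"]).as_matrix(); tp=(pts(c)-np.array(s["position"]))@T*1000
    h=cv2.cvtColor(c["img"],cv2.COLOR_BGR2HSV)
    t=m(s["position"])*1000
    for y in range(-140,160,20):
        k=(abs(W[...,1]-y)<6)&(abs(W[...,0]-90)<25)&(W[...,2]>62)&(W[...,2]<76); p=W[k]
        if len(p)>20: print("bar y",y,len(p),"xmid",((p[:,0].min()+p[:,0].max())/2).round(1),"top z",np.percentile(p[:,2],95).round(1),"x at top",p[p[:,2]>np.percentile(p[:,2],80)][:,0].mean().round(1))
    for lo,hi in ((2,8),(8,16),(16,26),(26,36)):
        q=tp[(tp[...,0]>lo)&(tp[...,0]<hi)&(abs(tp[...,1])<22)&(abs(tp[...,2])<18)]
        if len(q): print("held",lo,len(q),"toolY",q[:,1].min().round(1),q[:,1].max().round(1),"toolZ",q[:,2].min().round(1),q[:,2].max().round(1))
E
python3 - <<'E'
from h import *
w(); c=cap("wrist"); held(c); cv2.imwrite("pics/w9.png",c["img"]); go(90,100,112)
E
```

```text
t: 41.0
position: [0.559, 0.4106, 0.152]
eef_rot: [0.511, 0.489, -0.511, 0.489]
ft_force: [0.3, 0.4, -1.1]
opening: 0.151
t: 41.42
position: [0.6114, 0.267, 0.1499]
eef_rot: [-0.51, -0.49, 0.51, -0.49]
ft_force: [0.2, 0.4, -1.0]
opening: 0.146
t: 41.83
position: [0.6615, 0.1145, 0.1498]
eef_rot: [-0.51, -0.49, 0.51, -0.49]
ft_force: [1.1, -0.3, -1.3]
opening: 0.147
t: 42.25
position: [0.6608, 0.1173, 0.1495]
eef_rot: [0.51, 0.49, -0.51, 0.49]
ft_force: [-0.4, 0.4, -0.8]
opening: 0.145
 t42.2 M [ 90.2 106.6 149.5] toolx [-0.  0. -1.] y [ 1.     0.002 -0.   ] z [ 0.002 -1.    -0.   ] F [-0.4  0.4 -0.8] open 0.145 q6 1.79
bar y -20 214 xmid 90.8 top z 73.1 x at top 91.0
bar y 0 232 xmid 90.8 top z 73.1 x at top 90.7
bar y 20 239 xmid 91.3 top z 73.3 x at top 91.1
bar y 100 313 xmid 91.1 top z 73.0 x at top 91.0
bar y 120 347 xmid 91.0 top z 73.1 x at top 91.2
bar y 140 383 xmid 91.4 top z 73.1 x at top 90.5
held 2 632 toolY -15.9 17.5 toolZ -12.8 -0.1
held 8 196 toolY -15.9 17.4 toolZ -12.7 -11.4
held 16 67 toolY -15.2 16.6 toolZ -12.6 -7.4
held 26 245 toolY -15.1 16.7 toolZ -12.5 -6.2
shift [ 0.0375 -0.0003  0.0066]
```

View pics/w9.png

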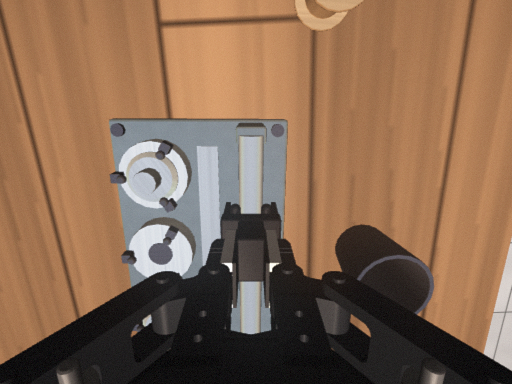

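```bash
python3 -m inch '[[[0.01,0,0,0,0,0,1],[0.012,0,0,0,0,0,1],[0.012,0,0,0,0,0,1],[0.006,0,0,0,0,0,1],[0,0,0,0,0,0,1]]]'
python3 -m inch '[[[0.002,0,0,0,0,0,1],[0.002,0,0,0,0,0,1],[0.002,0,0,0,0,0,1],[0,0,0,0,0,0,1],[0,0,0,0,0,0,1]]]'
python3 -m inch '[[[0.001,0,0,0,0,0,1],[0.001,0,0,0,0,0,1],[0.001,0,0,0,0,0,1],[0.001,0,0,0,0,0,1],[0,0,0,0,0,0,1]]]'
python3 -m inch '[[[0.001,0,0,0,0,0,1],[0.001,0,0,0,0,0,1],[0.001,0,0,0,0,0,1],[0.001,0,0,0,0,0,1],[0,0,0,0,0,0,1]]]'
python3 -m inch '[[[0.001,0,0,0,0,0,1],[0.001,0,0,0,0,0,1],[0.001,0,0,0,0,0,1],[0.001,0,0,0,0,0,1],[0,0,0,0,0,0,1]]]'
python3 -m inch '[[[0.001,0,0,0,0,0,1],[0.001,0,0,0,0,0,1],[0.001,0,0,0,0,0,1],[0.001,0,0,0,0,0,1],[0,0,0,0,0,0,1]]]'
python3 -c "
from h import *
w()"
```

```text
t: 42.72
position: [0.66, 0.1163, 0.1073]
eef_rot: [-0.509, -0.49, 0.511, -0.489]
ft_force: [-0.9, -0.6, -1.6]
opening: 0.141
t: 43.13
position: [0.6612, 0.1162, 0.1036]
eef_rot: [0.51, 0.49, -0.51, 0.49]
ft_force: [-0.4, -0.3, -0.8]
opening: 0.143
t: 43.55
position: [0.6613, 0.1163, 0.0998]
eef_rot: [0.51, 0.49, -0.51, 0.49]
ft_force: [-1.8, 0.6, 4.6]
opening: 0.146
t: 43.97
position: [0.6613, 0.1163, 0.0957]
eef_rot: [0.51, 0.49, -0.51, 0.49]
ft_force: [-1.8, -0.0, 4.5]
opening: 0.147
t: 44.38
position: [0.6609, 0.1162, 0.0909]
eef_rot: [-0.51, -0.49, 0.51, -0.49]
ft_force: [-0.1, 0.9, -1.5]
opening: 0.145
t: 44.8
position: [0.6609, 0.1162, 0.0871]
eef_rot: [-0.51, -0.49, 0.51, -0.49]
ft_force: [0.2, -1.1, -3.8]
opening: 0.147
 t44.8 M [ 90.4 105.5  87.1] toolx [-0. -0. -1.] y [ 1.     0.001 -0.   ] z [ 0.001 -1.     0.   ] F [ 0.2 -1.1 -3.8] open 0.147 q6 1.79
```

Contact felt at 100 mm, then it snapped. Press onto the bridge stop, then release and look.

```bash
python3 -m inch '[[[0.001,0,0,0,0,0,1],[0.001,0,0,0,0,0,1],[0,0,0,0,0,0,1],[0,0,0,0,0,0,1],[0,0,0,0,0,0,1]]]'
python3 -m inch '[[[-0.001,0,0,0,0,0,0.8],[0,0,0,0,0,0,0.65],[0,0,0,0,0,0,0.6],[0,0,0,0,0,0,0.6],[-0.005,0,0,0,0,0,0.6]]]'
python3 -m inch '[[[-0.01,0,0,0,0,0,0.6],[-0.02,0,0,0,0,0,0.5],[-0.03,0,0,0,0,0,0],[-0.02,0,0.02,0,0,0,0],[0,-0.01,0.03,0,0,0,0]]]'
python3 -m inch '[[[0,-0.01,0.03,0,0,0,0],[0,-0.01,0,0,0,0,0],[0,0,0,0,0,0,0],[0,0,0,0,0,0,0],[0,0,0,0,0,0,0]]]'
python3 - <<'E'
from h import *
w(); c=cap("wrist"); blob(c,91,105.5,20,95,125);blob(c,91,105.5,22,76,90); cv2.imwrite("pics/w10.png",c["img"])
E
```

```text
t: 45.22
position: [0.6611, 0.1162, 0.0869]
eef_rot: [0.51, 0.489, -0.51, 0.49]
ft_force: [-8.3, -1.3, 18.4]
opening: 0.145
t: 45.63
position: [0.6606, 0.1161, 0.0904]
eef_rot: [-0.51, -0.49, 0.511, -0.489]
ft_force: [0.3, -0.2, -0.5]
opening: 0.403
t: 46.05
position: [0.6518, 0.0682, 0.1766]
eef_rot: [0.512, 0.489, -0.507, 0.492]
ft_force: [2.8, -0.7, -0.5]
opening: 0.907
t: 46.47
position: [0.6284, 0.0381, 0.1719]
eef_rot: [0.51, 0.49, -0.51, 0.49]
ft_force: [0.1, -0.0, -0.4]
opening: 1.003
 t46.5 M [ 61.2  26.2 171.9] toolx [ 0.001  0.    -1.   ] y [1.    0.002 0.001] z [ 0.002 -1.    -0.   ] F [ 0.1 -0.  -0.4] open 1.003 q6 1.67
789 mean [ 90.8 105.7 105.9] mid [ 91.1 105.6 103. ] ext [14.3 23.6 13.6] circ 91.3 105.7 13.2 zmed 106.3 rect ((91.37947082519531, 105.54254913330078), (23.65380859375, 14.326330184936523), 89.89945220947266)
721 mean [ 88.5 105.8  82.5] mid [ 91.3 105.5  82.9] ext [35.1 23.4 13.6] circ 91.4 105.7 19.9 zmed 82.5 rect ((90.90403747558594, 105.62557220458984), (35.139530181884766, 23.440576553344727), 0.044200558215379715)
```

View pics/w10.png

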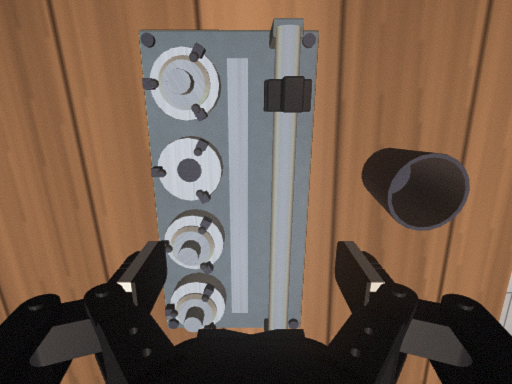

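```bash
python3 -m inch '[[[0,-0.008,0.02,0,0,0,0],[0,-0.008,0.03,0,0,0,0],[0,-0.01,0.03,0,0,0,0],[0,-0.01,0.03,0,0,0,0],[0,-0.01,0.03,0,0,0,0]]]' >/dev/null
python3 -m inch '[[[0,-0.01,0.03,0,0,0,0],[0,-0.01,0.03,0,0,0,0],[0,-0.01,0.03,0,0,0,0],[0,-0.01,0.03,0,0,0,0],[0,-0.01,0.03,0,0,0,0]]]' >/dev/null
python3 -m inch '[[[0,-0.01,0.03,0,0,0,0],[0,-0.01,0.03,0,0,0,0],[0,-0.01,0.03,0,0,0,0],[0,-0.01,0.03,0,0,0,0],[0.01,-0.01,0.03,0,0,0,0]]]' >/dev/null
python3 -m inch '[[[0.01,0,0.03,0,0,0,0],[0,0,0.025,0,0,0,0],[0,0,0,0,0,0,0],[0,0,0,0,0,0,0],[0,0,0,0,0,0,0]]]'
python3 - <<'E'
from h import *
w(); c=cap("wrist"); blob(c,-85,-411,20,46,65); blob(c,-85,-411,35,12,65); go(-85,-411,34)
cv2.imwrite("pics/w11.png",c["img"])
E
```

```text
t: 48.18
position: [0.4623, -0.4506, 0.1511]
eef_rot: [0.51, 0.49, -0.51, 0.49]
ft_force: [0.1, 1.3, -0.2]
opening: 0.999
 t48.2 M [ -84.3 -469.   151.1] toolx [-0.  0. -1.] y [ 1.     0.002 -0.   ] z [ 0.002 -1.    -0.   ] F [ 0.1  1.3 -0.2] open 0.999 q6 0.84
511 mean [ -84.  -412.7   54. ] mid [ -84.  -413.    53.8] ext [13.3 24.1  9.3] circ -84.0 -412.9 13.1 zmed 54.0 rect ((-84.10822296142578, -412.7802734375), (13.282797813415527, 24.058490753173828), 0.5392845869064331)
1088 mean [ -84.  -412.5   41.4] mid [ -84.  -412.8   42. ] ext [34.3 24.1 29.5] circ -84.0 -412.5 20.1 zmed 31.2 rect ((-83.96623992919922, -412.8287658691406), (33.92359924316406, 24.059720993041992), 1.275794506072998)
shift [ 0.1174 -0.0007 -0.0577]
```

View pics/w11.png

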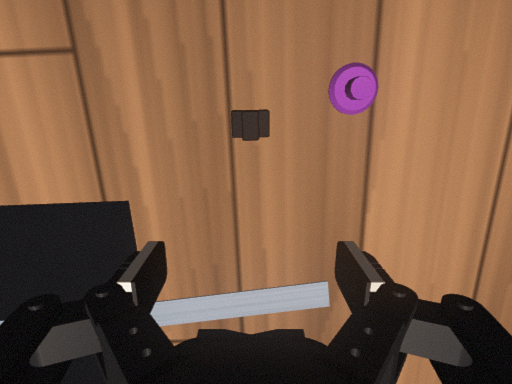

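```bash
python3 -m inch '[[[0,0.0003,-0.019,0,0,0,0],[0,0,-0.019,0,0,0,0],[0.01,0,-0.0182,0,0,0,0],[0.02,0,0,0,0,0,0.2],[0.02,0,0,0,0,0,0.4]]]' >/dev/null
python3 -m inch '[[[0.02,0,0,0,0,0,0.5],[0.02,0,0,0,0,0,0.5],[0.015,0,0,0,0,0,0.5],[0.01,0,0,0,0,0,0.5],[0.001,0,0,0,0,0,0.5]]]' >/dev/null
python3 -m inch '[[[0,0,0,0,0,0,0.5],[0,0,0,0,0,0,0.5],[0,0,0,0,0,0,0.5],[0,0,0,0,0,0,0.5],[0,0,0,0,0,0,0.5]]]'
python3 -c "
from h import *
w(); go(-84,-412.8,35)"
python3 -m inch '[[[0,0,0,0,0,0,1],[0,0,0,0,0,0,1],[0,0,0,0,0,0,1],[0,0,0,0,0,0,1],[0,0,0,0,0,0,1]]]' 70
python3 -m inch '[[[-0.01,0,0,0,0,0,1],[-0.02,0,0,0,0,0,1],[-0.03,0,0,0,0,0,1],[-0.03,0,0,0,0,0,1],[-0.025,0,0,0,0,0,1]]]'
```

```text
t: 49.48
position: [0.4646, -0.3952, 0.0361]
eef_rot: [0.51, 0.489, -0.51, 0.49]
ft_force: [-0.3, -0.4, 0.3]
opening: 0.502
 t49.5 M [ -84.3 -413.7   36.1] toolx [ 0.001 -0.001 -1.   ] y [1.    0.001 0.001] z [ 0.001 -1.     0.001] F [-0.3 -0.4  0.3] open 0.502 q6 0.91
shift [ 0.0011  0.0003 -0.0009]
t: 49.9
position: [0.4644, -0.3951, 0.0357]
eef_rot: [0.51, 0.489, -0.51, 0.49]
ft_force: [0.2, 1.0, 5.8]
opening: 0.145
t: 50.32
position: [0.4642, -0.3949, 0.1529]
eef_rot: [0.51, 0.489, -0.51, 0.49]
ft_force: [-0.1, -0.2, -0.6]
opening: 0.141
```

```bash
python3 -m inch '[[[0,0.01,-0.02,0,0,0,1],[0,0.014,-0.03,0,0,0,1],[0,0.014,-0.03,0,0,0,1],[0,0.014,-0.03,0,0,0,1],[0,0.014,-0.03,0,0,0,1]]]' >/dev/null
python3 -m inch '[[[0,0.014,-0.03,0,0,0,1],[0,0.014,-0.03,0,0,0,1],[0,0.014,-0.03,0,0,0,1],[0,0.014,-0.03,0,0,0,1],[0,0.014,-0.03,0,0,0,1]]]' >/dev/null
python3 -m inch '[[[0,0.014,-0.03,0,0,0,1],[0,0.014,-0.02,0,0,0,1],[0,0.01,-0.013,0,0,0,1],[0,0,0,0,0,0,1],[0,0,0,0,0,0,1]]]' >/dev/null
python3 -m inch '[[[0,0,0,0,0,0,1],[0,0,0,0,0,0,1],[0,0,0,0,0,0,1],[0,0,0,0,0,0,1],[0,0,0,0,0,0,1]]]'
python3 - <<'E'
from h import *
w(); c=cap("wrist"); held(c); go(90.2,-60,113)
E
```

```text
t: 51.98
position: [0.6524, -0.0499, 0.1506]
eef_rot: [0.51, 0.489, -0.51, 0.49]
ft_force: [0.3, 0.6, -1.6]
opening: 0.143
 t52.0 M [ 88.9 -60.7 150.6] toolx [ 0. -0. -1.] y [1. 0. 0.] z [ 0. -1.  0.] F [ 0.3  0.6 -1.6] open 0.143 q6 1.54
bar y -140 191 xmid 90.6 top z 73.1 x at top 90.7
bar y -60 329 xmid 90.4 top z 73.0 x at top 90.8
bar y -40 372 xmid 90.9 top z 73.1 x at top 90.9
bar y -20 385 xmid 90.8 top z 73.0 x at top 91.0
bar y 0 417 xmid 91.2 top z 73.2 x at top 90.6
bar y 20 453 xmid 90.8 top z 73.3 x at top 91.0
bar y 40 496 xmid 90.7 top z 73.2 x at top 90.9
bar y 60 541 xmid 91.1 top z 73.2 x at top 91.4
bar y 80 260 xmid 91.0 top z 73.1 x at top 91.1
held 2 658 toolY -16.0 17.7 toolZ -13.2 0.8
held 8 250 toolY -15.8 17.7 toolZ -13.5 -11.6
held 16 63 toolY -15.3 16.6 toolZ -13.2 -10.4
held 26 235 toolY -15.3 16.6 toolZ -13.1 -6.9
shift [ 0.0375  0.0013 -0.0006]
```

```bash
python3 -m inch '[[[0.01,0.0012,0,0,0,0,1],[0.012,0,0,0,0,0,1],[0.012,0,0,0,0,0,1],[0.006,0,0,0,0,0,1],[0.004,0,0,0,0,0,1]]]'
python3 -m inch '[[[0,0,0,0,0,0,1],[0.001,0,0,0,0,0,1],[0.001,0,0,0,0,0,1],[0,0,0,0,0,0,1],[0,0,0,0,0,0,1]]]'
python3 -m inch '[[[0.001,0,0,0,0,0,1],[0.001,0,0,0,0,0,1],[0.001,0,0,0,0,0,1],[0.001,0,0,0,0,0,1],[0,0,0,0,0,0,1]]]'
python3 -m inch '[[[0.001,0,0,0,0,0,1],[0.001,0,0,0,0,0,1],[0.001,0,0,0,0,0,1],[0.001,0,0,0,0,0,1],[0,0,0,0,0,0,1]]]'
python3 -m inch '[[[0.001,0,0,0,0,0,1],[0.001,0,0,0,0,0,1],[0.001,0,0,0,0,0,1],[0.001,0,0,0,0,0,1],[0,0,0,0,0,0,1]]]'
python3 -m inch '[[[0.001,0,0,0,0,0,1],[0.001,0,0,0,0,0,1],[0.001,0,0,0,0,0,1],[0.001,0,0,0,0,0,1],[0,0,0,0,0,0,1]]]'
python3 -c "
from h import *
w()"
```

```text
t: 52.45
position: [0.6532, -0.0494, 0.1049]
eef_rot: [-0.51, -0.49, 0.511, -0.489]
ft_force: [0.7, -0.2, -0.3]
opening: 0.148
t: 52.87
position: [0.654, -0.0495, 0.1047]
eef_rot: [0.51, 0.489, -0.51, 0.49]
ft_force: [-1.5, 0.0, -1.0]
opening: 0.146
t: 53.28
position: [0.654, -0.0495, 0.1007]
eef_rot: [0.51, 0.489, -0.51, 0.49]
ft_force: [-1.1, 0.5, 4.4]
opening: 0.147
t: 53.7
position: [0.654, -0.0494, 0.0966]
eef_rot: [0.51, 0.489, -0.51, 0.49]
ft_force: [-2.1, -0.0, 3.9]
opening: 0.142
t: 54.12
position: [0.6536, -0.0495, 0.0919]
eef_rot: [-0.51, -0.49, 0.51, -0.489]
ft_force: [0.4, 0.3, -2.7]
opening: 0.149
t: 54.53
position: [0.6537, -0.0495, 0.0881]
eef_rot: [-0.51, -0.49, 0.51, -0.49]
ft_force: [-0.4, 0.4, -4.6]
opening: 0.142
 t54.5 M [ 90.1 -60.2  88.1] toolx [-0. -0. -1.] y [ 1.     0.001 -0.   ] z [ 0.001 -1.     0.   ] F [-0.4  0.4 -4.6] open 0.142 q6 1.54
```

Snapped likewise. Press on the stop, release, retreat out of the cameras' way and check everything.

```bash
python3 -m inch '[[[0.001,0,0,0,0,0,1],[0.001,0,0,0,0,0,1],[0,0,0,0,0,0,1],[0,0,0,0,0,0,1],[0,0,0,0,0,0,1]]]'
python3 -m inch '[[[-0.001,0,0,0,0,0,0.8],[0,0,0,0,0,0,0.65],[0,0,0,0,0,0,0.6],[0,0,0,0,0,0,0.6],[-0.005,0,0,0,0,0,0.6]]]'
python3 -m inch '[[[-0.01,0,0,0,0,0,0.6],[-0.02,0,0,0,0,0,0.5],[-0.03,0,0,0,0,0,0],[-0.03,-0.02,0.02,0,0,0,0],[0,-0.02,0.03,0,0,0,0]]]'
python3 -m inch '[[[0,-0.03,0.03,0,0,0,0],[0,-0.03,0.03,0,0,0,0],[0,-0.03,0.03,0,0,0,0],[0,-0.03,0.03,0,0,0,0],[0,-0.02,0,0,0,0,0]]]'
python3 -m inch '[[[0,0,0,0,0,0,0],[0,0,0,0,0,0,0],[0,0,0,0,0,0,0],[0,0,0,0,0,0,0],[0,0,0,0,0,0,0]]]'
python3 - <<'E'
from h import *
w(); c=cap("top"); s=cap("side"); wv=cap("wrist")
print("clips"); 
for q in (c,s): blob(q,91,107,22,98,115); blob(q,91,-58,22,98,115)
print("wrist clip"); blob(wv,91,-60,22,98,115)
print("covers"); [blob(c,0,y,12,52,90) for y in (120,-40,-120)]
print("seater"); blob(c,-132,338,30,70,95)
for n,p in dict(jar=(.733,-.253,0),spool=(.729,.278,0)).items():
    x=m(p)*1000; blob(c,x[0],x[1],40,50,95)
cv2.imwrite("pics/top2.png",np.hstack([c["img"][80:330,80:430],s["img"][110:360,130:390]]))
E
```

```text
t: 54.95
position: [0.6539, -0.0495, 0.0879]
eef_rot: [0.51, 0.489, -0.51, 0.49]
ft_force: [-9.2, -0.4, 18.4]
opening: 0.144
t: 55.37
position: [0.6533, -0.0494, 0.0915]
eef_rot: [-0.51, -0.49, 0.511, -0.489]
ft_force: [0.0, 0.5, 0.2]
opening: 0.399
t: 55.78
position: [0.6142, -0.0967, 0.1888]
eef_rot: [0.511, 0.488, -0.508, 0.493]
ft_force: [2.4, -2.1, 1.0]
opening: 0.898
t: 56.2
position: [0.4669, -0.2135, 0.1834]
eef_rot: [-0.511, -0.488, 0.511, -0.489]
ft_force: [0.1, 1.1, 1.0]
opening: 0.998
t: 56.62
position: [0.47, -0.2095, 0.1824]
eef_rot: [0.51, 0.49, -0.51, 0.49]
ft_force: [0.0, 0.4, 1.3]
opening: 0.999
 t56.6 M [ -86.7 -227.8  182.4] toolx [ 0.  0. -1.] y [1.    0.002 0.   ] z [ 0.002 -1.    -0.   ] F [0.  0.4 1.3] open 0.999 q6 1.19
clips
57 mean [ 89.7 108.5 105.6] mid [ 90.3 108.9 104.8] ext [14.5 23.9 12.5] circ 89.7 108.5 12.4 zmed 105.7 rect ((90.14875793457031, 108.85773468017578), (14.048900604248047, 23.88568878173828), 3.6030404567718506)
53 mean [ 88.8 -56.5 104.6] mid [ 89.3 -55.9 104.3] ext [13.5 23.8 12.9] circ 89.9 -55.9 12.9 zmed 104.9 rect ((89.09223175048
[... 1140 characters left out ...]
8.905258178710938), 1.912767767906189)
seater
31 mean [-107.6  336.3   81.6] mid [-107.3  336.4   80.3] ext [10.5 20.7 16.9] circ -107.1 336.4 10.4 zmed 82.0 rect ((-106.9524154663086, 336.45428466796875), (11.115503311157227, 18.909866333007812), 26.816816329956055)
393 mean [ 179.  -256.9   78.8] mid [ 181.3 -258.1   71.5] ext [55.4 55.4 41.4] circ 181.9 -258.7 29.2 zmed 83.8 rect ((181.5202178955078, -258.61163330078125), (54.85688018798828, 55.2701530456543), 14.875396728515625)
242 mean [152.5 270.7  60.2] mid [152.5 270.6  60.1] ext [47.6 48.6 10.7] circ 152.8 271.3 24.9 zmed 60.3 rect ((153.06150817871094, 270.5386047363281), (47.56328201293945, 47.164974212646484), 47.72068405151367)
```

```bash
python3 - <<'E'
from h import *
c=cap("top"); s=cap("side")
for q in (c,s): blob(q,-95,338,40,74,95); blob(q,-95,338,45,8,23)
W=m(pts(c))*1000
h=cv2.cvtColor(c["img"],cv2.COLOR_BGR2HSV)
k=((abs(W[...,2]-4.5)<4)&(h[...,0]>8)&(h[...,0]<25)&(h[...,2]>150)&(abs(W[...,0]+130)<90)&(abs(W[...,1]-338)<90)).astype(np.uint8)
k=cv2.morphologyEx(k,cv2.MORPH_OPEN,np.ones((3,3))); p=W[k>0]; print(len(p),np.percentile(p,[1,99],axis=0))
E
```

```text
75 mean [-100.9  336.3   81.9] mid [-101.1  336.6   82.3] ext [24.2 22.6 12.3] circ -100.7 336.9 12.6 zmed 81.4 rect ((-100.43893432617188, 336.2715759277344), (23.947477340698242, 22.46201515197754), 3.5716054439544678)
117 mean [-102.7  331.9   16.6] mid [-104.1  337.5   15.4] ext [68.7 86.3 14.9] circ -94.8 338.2 44.5 zmed 18.7 rect ((-105.70430755615234, 338.3515319824219), (87.15113830566406, 67.2684097290039), 87.049072265625)
103 mean [-102.3  337.5   81.9] mid [-101.3  336.7   80.4] ext [25.1 23.3 12.5] circ -100.3 336.7 13.3 zmed 82.5 rect ((-101.24980926513672, 336.1572265625), (22.04491424560547, 25.952133178710938), 44.419212341308594)
165 mean [-107.9  340.5   18. ] mid [-101.6  336.5   15.6] ext [63.6 76.  14.9] circ -99.8 336.3 42.0 zmed 19.9 rect ((-101.59453582763672, 334.9383850097656), (48.035831451416016, 83.8132095336914), 38.75762939453125)
1360 [[-197.25267133  274.79054483    0.6325021 ]
 [ -67.06013657  403.22964324    8.17271268]]
```

```bash
python3 -m inch '[[[0,0,-0.02,0,0,0,0],[0,0,-0.03,0,0,0,0],[0,0,-0.03,0,0,0,0],[0,0,-0.03,0,0,0,0],[0,0,-0.03,0,0,0,0]]]' >/dev/null
python3 -m inch '[[[0,0,-0.03,0,0,0,0],[0,0,-0.03,0,0,0,0],[0,0,-0.03,0,0,0,0],[0,0,-0.03,0,0,0,0],[0,0,-0.03,0,0,0,0]]]' >/dev/null
python3 -m inch '[[[0,0,-0.03,0,0,0,0],[0,0,-0.03,0,0,0,0],[0,0,-0.03,0,0,0,0],[0,-0.006,-0.03,0,0,0,0],[0,-0.007,-0.03,0,0,0,0]]]' >/dev/null
python3 -m inch '[[[0.01,0,-0.03,0,0,0,0],[0.01,0,-0.03,0,0,0,0],[0.01,0,0,0,0,0,0],[0,0,0,0,0,0,0],[0,0,0,0,0,0,0]]]' >/dev/null
python3 -m inch '[[[0,0,0,0,0,0,0],[0,0,0,0,0,0,0],[0,0,0,0,0,0,0],[0,0,0,0,0,0,0],[0,0,0,0,0,0,0]]]'
python3 - <<'E'
from h import *
w(); c=cap("wrist"); blob(c,-100,334,30,76,95); go(-100.5,334,30)
E
```

```text
t: 58.95
position: [0.477, 0.2899, 0.1527]
eef_rot: [0.51, 0.489, -0.51, 0.49]
ft_force: [0.2, 0.0, 1.3]
opening: 1.001
 t59.0 M [-100.7  271.5  152.7] toolx [ 0.  0. -1.] y [1. 0. 0.] z [ 0. -1. -0.] F [0.2 0.  1.3] open 1.001 q6 2.16
918 mean [-100.1  334.7   82.3] mid [-100.3  334.8   81.8] ext [24.1 24.1  6.3] circ -100.1 334.3 12.4 zmed 82.4 rect ((-100.07554626464844, 334.4929504394531), (24.095890045166016, 24.07597541809082), 57.057369232177734)
shift [ 0.1227  0.0003 -0.0624]
```

```bash
python3 -m inch '[[[0,0.0005,-0.021,0,0,0,0],[0,0,-0.021,0,0,0,0],[0,0,-0.021,0,0,0,0],[0.01,0,0,0,0,0,0],[0.015,0,0,0,0,0,0]]]' >/dev/null
python3 -m inch '[[[0.02,0,0,0,0,0,0.2],[0.02,0,0,0,0,0,0.4],[0.02,0,0,0,0,0,0.4],[0.02,0,0,0,0,0,0.4],[0.015,0,0,0,0,0,0.4]]]'
python3 -m inch '[[[0,0,0,0,0,0,0.4],[0,0,0,0,0,0,0.4],[0,0,0,0,0,0,0.4],[0,0,0,0,0,0,0.4],[0,0,0,0,0,0,0.4]]]'
python3 -m inch '[[[0,0,0,0,0,0,1],[0,0,0,0,0,0,1],[0,0,0,0,0,0,1],[0,0,0,0,0,0,1],[0,0,0,0,0,0,1]]]' 80
python3 -m inch '[[[-0.005,0,0,0,0,0,1],[-0.01,0,0,0,0,0,1],[0,-0.01,0,0,0,0,1],[0,-0.012,0,0,0,0,1],[0,-0.01,0,0,0,0,1]]]'
python3 -m inch '[[[0,0,0,0,0,0,1],[0,0,0,0,0,0,1],[0,0,0,0,0,0,1],[0,0,0,0,0,0,1],[0,0,0,0,0,0,1]]]'
python3 -c "
from h import *
w()"
```

```text
t: 59.83
position: [0.4793, 0.3524, 0.0306]
eef_rot: [-0.51, -0.49, 0.511, -0.49]
ft_force: [-0.2, -1.0, 0.5]
opening: 0.602
t: 60.25
position: [0.4804, 0.3535, 0.0335]
eef_rot: [0.511, 0.49, -0.51, 0.49]
ft_force: [-0.6, -0.1, -0.3]
opening: 0.601
t: 60.67
position: [0.48, 0.3534, 0.033]
eef_rot: [0.51, 0.49, -0.51, 0.49]
ft_force: [-2.1, -0.4, 6.4]
opening: 0.276
t: 61.08
position: [0.4468, 0.3545, 0.0477]
eef_rot: [0.51, 0.49, -0.51, 0.49]
ft_force: [0.4, 0.0, -2.5]
opening: 0.272
t: 61.5
position: [0.4482, 0.3545, 0.0473]
eef_rot: [0.51, 0.49, -0.51, 0.49]
ft_force: [0.2, 0.4, -1.8]
opening: 0.27
 t61.5 M [-132.2  334.7   47.3] toolx [ 0.  0. -1.] y [1.    0.001 0.   ] z [ 0.001 -1.    -0.   ] F [ 0.2  0.4 -1.8] open 0.270 q6 2.28
```

Lower about 14.5 mm, release, withdraw.

```bash
python3 -m inch '[[[0.005,0,0,0,0,0,1],[0.005,0,0,0,0,0,1],[0.003,0,0,0,0,0,1],[0.001,0,0,0,0,0,1],[0,0,0,0,0,0,1]]]'
python3 -m inch '[[[0,0,0,0,0,0,1],[0.0005,0,0,0,0,0,1],[0.0005,0,0,0,0,0,1],[0,0,0,0,0,0,1],[0,0,0,0,0,0,1]]]'
python3 -m inch '[[[0,0,0,0,0,0,0.6],[0,0,0,0,0,0,0.5],[0,0,0,0,0,0,0.3],[0,0,0,0,0,0,0.2],[-0.01,0,0,0,0,0,0]]]'
python3 -m inch '[[[-0.02,0,0,0,0,0,0],[-0.03,0,0,0,0,0,0],[-0.03,0,0,0,0,0,0],[-0.03,0,0,0,0,0,0],[-0.02,0,0.02,0,0,0,0]]]'
python3 -m inch '[[[0,0,0.03,0,0,0,0],[0,0,0.03,0,0,0,0],[0,0,0.03,0,0,0,0],[0,0,0.03,0,0,0,0],[0,0,0.03,0,0,0,0]]]'
python3 -m inch '[[[0,0,0.03,0,0,0,0],[0,0,0.03,0,0,0,0],[0,0,0.03,0,0,0,0],[0,0,0.03,0,0,0,0],[0,0,0.03,0,0,0,0]]]'
python3 -m inch '[[[0,0,0.0,0,0,0,0],[0,0,0.0,0,0,0,0],[0,0,0,0,0,0,0],[0,0,0,0,0,0,0],[0,0,0,0,0,0,0]]]'
python3 - <<'E'
from h import *
w(); c=cap("top"); s=cap("side")
print("seater")
for q in (c,s): blob(q,-132,338,40,74,95)
print("covers: disc top spread"); W=m(pts(c))*1000
for y in (120,-40,-120):
    k=(np.hypot(W[...,0],W[...,1]-y)<17)&(np.hypot(W[...,0],W[...,1]-y)>12); p=W[k]; A=np.c_[p[:,:2]-[0,y],np.ones(len(p))]
    print(y,np.median(p[:,2]).round(1)); blob(c,0,y,11,55,90)
print("clips")
for y in (107,-57): blob(c,91,y,22,98,115); blob(s,91,y,22,98,115)
a=cv2.imread("pics/top1.png"); 
W0=m(np.load("top0.npz")["W"])*1000
for n,p,r,lo,hi in (("jar",(.733,-.253,0),50,70,95),("spool",(.729,.278,0),45,50,70),("cup",(.76,.035,0),60,60,95)):
    x=m(p)*1000
    for V in (W0,W):
        k=(np.hypot(V[...,0]-x[0],V[...,1]-x[1])<r)&(V[...,2]>lo)&(V[...,2]<hi); print(n,k.sum(),V[k].mean(0).round(1))
E
```

```text
t: 61.92
position: [0.4477, 0.3543, 0.033]
eef_rot: [-0.51, -0.49, 0.51, -0.49]
ft_force: [-0.3, -0.2, -1.4]
opening: 0.275
t: 62.33
position: [0.4478, 0.3545, 0.033]
eef_rot: [0.51, 0.49, -0.51, 0.49]
ft_force: [-4.6, -2.7, 12.0]
opening: 0.272
t: 62.75
position: [0.447, 0.3538, 0.041]
eef_rot: [-0.509, -0.49, 0.511, -0.49]
ft_force: [0.4, 0.3, -0.1]
opening: 0.904
t: 63.17
position: [0.4476, 0.3367, 0.1759]
eef_rot: [0.511, 0.49, -0.508, 0.49]
ft_force: [0.5, -0.0, -1.1]
opening: 1.001
t: 63.58
position: [0.4406, 0.1833, 0.1731]
eef_rot: [0.51, 0.49, -0.51, 0.49]
ft_force: [0.9, 0.2, 0.3]
opening: 0.998
t: 64.0
position: [0.4344, 0.0334, 0.1732]
eef_rot: [0.51, 0.489, -0.51, 0.49]
ft_force: [0.8, 0.8, 0.5]
opening: 0.994
t: 64.42
position: [0.4348, 0.0356, 0.1725]
eef_rot: [0.51, 0.49, -0.51, 0.49]
ft_force: [0.4, -0.2, 0.3]
opening: 0.996
 t64.4 M [-132.2   15.5  172.5] toolx [ 0.  0. -1.] y [1.    0.002 0.   ] z [ 0.002 -1.    -0.   ] F [ 0.4 -0.2  0.3] open 0.996 q6 1.69
seater
74 mean [-132.7  336.4   81.7] mid [-133.2  337.2   81.4] ext [23.6 24.4 12.4] circ -132.3 337.4 12.5 
[... 1155 characters left out ...]
(89.422607421875, 109.02967834472656), (15.53131103515625, 26.02515983581543), 9.364623069763184)
49 mean [ 89.4 -56.7 105.3] mid [ 89.5 -55.9 104.6] ext [13.5 23.8 12.8] circ 89.6 -56.1 12.7 zmed 106.1 rect ((89.40816497802734, -55.80607604980469), (13.07579517364502, 23.787290573120117), 2.8074934482574463)
41 mean [ 89.1 -55.5 105.5] mid [ 90.6 -58.  104.4] ext [15.4 25.  12.4] circ 90.8 -58.5 13.4 zmed 106.6 rect ((90.42919158935547, -57.65177917480469), (24.79547119140625, 14.739741325378418), 87.35401153564453)
jar 307 [ 181.8 -258.9   84.2]
jar 308 [ 181.7 -258.9   84.4]
spool 242 [152.5 270.7  60.1]
spool 241 [152.4 270.6  60.6]
cup 201 [216.2  30.3  75.2]
cup 200 [215.9  30.5  75.2]
```

```bash
python3 - <<'E'
from h import *
c=cap("wrist"); W=m(pts(c))*1000
for y in (117.3,37.3,-42.7):
    d=np.hypot(W[...,0]-.7,W[...,1]-y); 
    for nm,k in (("disc",(d<17.5)&(d>12)&(abs(W[...,2]-47)<5)),("boss",(d<8)&(W[...,2]>58))):
        p=W[k]
        if len(p)<30: print(y,nm,len(p)); continue
        f=np.linalg.lstsq(np.c_[p[:,:2]-[.7,y],np.ones(len(p))],p[:,2],rcond=None)[0]; print(y,nm,len(p),"z",f[2].round(2),"tilt deg",np.degrees(f[:2]).round(2),"xy",p[:,:2].mean(0).round(1))
blob(c,.7,117.3,12,58,70)
E
```

```text
117.3 disc 551 z 46.82 tilt deg [-0.56 -0.12] xy [ -3.7 117.3]
117.3 boss 377 z 63.91 tilt deg [ 7.13 -0.27] xy [1.000e-01 1.174e+02]
37.3 disc 0
37.3 boss 0
-42.7 disc 332 z 46.72 tilt deg [-0.43 -0.24] xy [ -2.4 -39.3]
-42.7 boss 194 z 64.24 tilt deg [-0.12  0.67] xy [  0.7 -42.7]
578 mean [  1.5 116.9  63.7] mid [  2.2 116.8  62.3] ext [19.8 20.   8.7] circ 2.4 117.3 10.3 zmed 64.1 rect ((2.080458641052246, 117.11204528808594), (19.267789840698242, 20.068931579589844), 71.55043029785156)
```

```bash
python3 -c "
from bench import robot
print(robot.hand_in())"
```

```text
the job is handed in; nothing more can be done
None
```

The job is handed in at about 65 s on the robot's clock, with all the loose parts fitted and the seating tool back on its pad. No verdict was given.

- **Covers:** All three loose steel covers are on housings of their own and were pressed with the seating tool until it hit a hard stop (21–45 N). All three boss tops read 63–65 mm against 64 mm expected. Two discs measured level, within about 0.6°, by the wrist camera. The third, in the last housing on the robot's right, I checked for height only. The purple look-alike was left alone, and one housing stays empty.
- **Clips:** Both black clips are snapped over the bar and stand upright. Their tab tops read about 105–106 mm against 106 mm expected. I saw no third clip in any view.
- **Seating tool:** It was knocked about 30 mm aside on its pad while I fitted the clips, so I put it back. It now stands upright within a couple of mm of the pad's centre.
- **Bystanders:** The jar, spool and cup are within 0.5 mm of where they started.

**Checks that disagreed or were missing:**
- The top and wrist cameras differ by about 3 mm along the row, so I used the wrist camera throughout.
- The cover in the housing nearest the seating tool's pad reads 1–2 mm off in x. Its boss fit showed a 7° slope, which I took as an edge effect because the disc is level.
- The final overview picture could not be viewed because the picture limit was reached. The last checks therefore rest on depth measurements.

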